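Register a batch of specimen pots

ROBOT

A 6-joint arm with a two-finger parallel gripper is mounted at the origin on the work surface. World frame = base frame: x ahead of the robot, y to its left, z up, the work surface at z = 0. Lengths are in m, angles in rad, forces in N, time in s.
With the tool pointing down it reaches from about 0.25 to 0.725 m from the base axis. Payload 4 kg.
Tool frame: the origin (TCP) lies midway between the tips of the shut fingers; the grasp point (between the pads) lies 19 mm behind it; z points along the fingers, y is the line along which they close (so a half turn about z gives the same grasp; the last joint's range is limited). The gripper opens to 85 mm and grips with 20 to 120 N. Pads are 22 mm wide; open, the fingers measure 114 mm over their backs; the gripper's body (76 mm by 85 mm) begins 54 mm behind the grasp point. The pads swing forward as they close: fully open they stand 13 mm farther back than shut.
Start: joints at [1.193, 0.241, 0.005, 1.335, 0, 1.571], TCP at [0.184, 0.465, 0.2] pointing down, gripper open.
Joint ranges: [-2.72, 2.72], [-1.05, 1.87], [-1.09, 1.28], [-1.99, 2.15], [-1.42, 1.44], [-3.14, 3.14]. Speed limits (rad/s): [2.79, 2.79, 3.14, 3.14, 3.14, 3.14].

INTERFACE

Orientations are given as a unit quaternion [x, y, z, w].
In Python, from workcell import bot gives the robot as it stands.
- The arm moves only by the tool play_rows, never from a script. Its argument "moves" is a list of rows, each a list of 3 entries, a list of its own where there are three numbers: the opening, from -1 (shut) to 1 (fully open), then the shift along the tool's x, y, z in cm, then the turn, a rotation vector about the tool's x, y, z in rad. A call has 1 to 12 rows; each row shifts and turns the commanded pose from where the row before left it, along the tool's axes as they then stand; what a row does not reach is not made up. A row lasts 1/12 s, in which the tool goes at most 41.7 mm and 7.16 degrees, less where a joint would pass 70% of its speed; a pose out of reach is approached as far as the arm can. A call is refused whole if a number of a shift passes 4.17 or a number of a turn 0.125, either way. A call with a gripper value outside its range is refused whole. The fingers move at their own pace and stop on an object; the grip force is fixed at half the most. Time passes only in rows, so rows that do not move let the fingers close. It gives the time, the measured TCP pose, the force and the opening at its end, in the units of the state.
- bot.get_obs(): the state, without advancing time (a new reading comes with each control period).
- bot.camera(name): name is "scene" or "top" or "wrist"; returns (picture, depth): 420x560x3 uint8, red, green, blue; 420x560 float32, m along the optical axis (not along the pixel's ray), 0 where there is no reading.
- bot.camera_info(name): a dict with "K" (3x3 intrinsics, pixels), "world_from_camera" (4x4, takes a point from camera to world coordinates); the wrist camera has in their place "T_tool_cam" (4x4, takes a point from camera to tool coordinates, whose origin is the TCP and whose axes are the flange's). Camera axes: x right, y up, looking along -z (the intrinsics and any distortion apply to the point x, -y, -z); pixel columns grow to the right and rows downward; lengths in m; the calibration is good to about 2 mm. A picture is of the moment at which its call begins: read the wrist's pose just before it. camera_info takes no time and is no camera call.
- bot.job_done(): hands the job in, once; it reports no verdict.
The state is a dict: "clock": time; "joint_pos": joint angles; "joint_vel": joint speeds; "tau": joint torques, N m; "eef_pos": TCP position; "tool_rot": TCP orientation; "ft_force": force on the tool from outside, world axes, zero at the start; "ft_torque": the same for the moment, N m; "grip_width": finger opening in m.
Only numpy, scipy, OpenCV 4.12 (cv2) and the standard library are available. Lean on these libraries where they do the work, as an engineer would, in place of code of your own. Each camera call takes 0.05 s, during which the arm holds its last target. There are 200 camera calls.

TASK

Stand every specimen pot upright on the round tray of the carousel, then lift the sprung T-handle in its middle, turn the tray clockwise (seen from above) as far as it goes and let the handle drop fully home. Next pick up the hand scanner and hold it still for a good second or more, level, squarely in front of the barcode label on the tray's rim and about 10 cm off, and then do the same at the label on the transport case. Finally lay the scanner back flat on the middle of its mat, lined up with it and facing the way it first did, and turn the tray back to where it started, the handle fully home and the pots still standing on it; leave everything else on the table where it is.

Things in the scene. Friction and masses are not known exactly. Their poses are not given: they have to be found in the camera images.
- pot1: A specimen pot: white cylinder with a slightly wider red screw lid, 50 mm in diameter (at the lid, which the fingers grip), 56 mm high, 60 to 120 g, loose. Origin on its axis half-way up, z along its axis. All pots are alike; two to four of the four are there (None if absent), standing on the table at the start.
- pot2: A specimen pot: white cylinder with a slightly wider red screw lid, 50 mm in diameter (at the lid, which the fingers grip), 56 mm high, 60 to 120 g, loose. Origin on its axis half-way up, z along its axis. All pots are alike; two to four of the four are there (None if absent), standing on the table at the start.
- pot3: A specimen pot: white cylinder with a slightly wider red screw lid, 50 mm in diameter (at the lid, which the fingers grip), 56 mm high, 60 to 120 g, loose. Origin on its axis half-way up, z along its axis. All pots are alike; two to four of the four are there (None if absent), standing on the table at the start.
- pot4: A specimen pot: white cylinder with a slightly wider red screw lid, 50 mm in diameter (at the lid, which the fingers grip), 56 mm high, 60 to 120 g, loose. Origin on its axis half-way up, z along its axis. All pots are alike; two to four of the four are there (None if absent), standing on the table at the start.
- tray_center (a point): Centre of the tray's upper face, on its turning axis, 60 mm above the table; x points at the tray's label, z up. White disc, flat to a radius of 131 mm, then a rim 10 mm high, 4 mm thick. A post up to 30 mm thick with the T-handle stands in the middle. Room for four pots 80 mm from the axis, 90 degrees apart. Its foot is fixed. Equipment up to 190 mm high stands along the table's back and sides.
- tray (a joint): Angle of the tray, rad: 0 at the start (loading position), grows clockwise seen from above to 1.05 (reading position), where a stop ends it. An index pin on the plunger locks the tray at both ends; it turns only while the plunger is lifted more than 10 mm, and turns easily then.
- plunger (a joint): How far the T-handle is lifted, m: 0 fully home, 0.018 at most. A spring and its weight pull it down with 3.5 N when home and 6 N when fully lifted. Between the two ends of the tray's travel it rests at 0.010 on the index ring; within about 0.08 rad of an end it drops home.
- knob (a point): Centre of the T-handle's crossbar, on the tray's turning axis, 84 mm above the tray's upper face when home (28 mm above the tops of standing pots). The black bar is 66 mm long along this point's y axis, 18 mm wide along x (grip it across x) and 18 mm high. It turns with the tray; its x axis points at the tray's label.
- tray_label (a point): Centre of the barcode label on the tray's rim, 50 mm wide, 36 mm high, upright, 146 mm from the turning axis and 65 mm above the table. x axis: straight out of the label, level.
- scanner: The hand scanner, a grey in-line bar with a black head at the window end: 130 mm long (x), 36 mm wide where gripped (y; the thin head shell looks 46 mm wide), 36 mm high (z), 180 g, loose, lying on its mat. Origin at its centre. Its beam leaves the window end straight along +x.
- scanner_window (a point): Centre of the scanner's window, at its front end, 65 mm ahead of its origin along x; axes as the scanner's, the beam runs along x from here.
- dock_top (a point): Centre of the upper face of the scanner's mat: flat black rubber, 170 mm long (x) by 85 mm, 4 mm thick, fixed. The scanner lies centred on it at the start, both x axes alike.
- case_label (a point): Centre of the barcode label on the front of the transport case, 50 mm wide, 36 mm high, upright, 62 mm above the table. x axis: straight out of the label, level. The case is a fixed blue box with white lid, 160 mm deep, 260 mm wide, 120 mm high (131 mm with its handle; the lid overhangs the label face by 3 mm); the label is in the middle of its width, on the face towards the robot.
- packet_a: A flat paper swab packet, 130 x 22 x 5 mm, loose; origin at the centre of its underside. Bystander among the pots.
- packet_b: Another flat paper swab packet, 130 x 22 x 5 mm, loose; origin at the centre of its underside. Bystander.
- tape_roll: A roll of tape lying flat, 64 mm across, 18 mm high, loose; origin at the centre of its underside. Bystander.
- notebook: A closed notebook, 90 x 50 x 12 mm, loose; origin at the centre of its underside. Bystander.
Not all that is in view belongs to the job. Leave any yellow look-alike of the pot2 alone.

How it is judged:
By the outcome, as a careful person would: the job done as asked, in the order asked, and still so for the second after the job is handed in, with the robot touching nothing.
Of pot1, pot2, pot3, pot4 only 2 to 4 are there at a start; the rules pass over those that are not, and their reading is None.
At some moment in a run one of pot1, pot2, pot3, pot4 may be knocked a few centimetres aside while the robot is not near it.
Once in a run the grip may slacken for a moment while it holds something.
It also fails if it takes over 210 s, if anything falls off the work surface, if the arm or the gripper's body presses on something with over 40 N, if the wrist force passes 120 N, or if a joint passes its speed limit or range.

## Working session

There is one attempt and no reset: what is moved stays moved. The work goes in short steps, Python scripts to look and compute and a tool call to move; the robot and the scene stay as the last step left them, time stands still between calls to the robot, and variables do not carry over. Pictures are saved under pics/ and viewed, on a budget of 14 in all, crops included, one or two more only if the job needs it, and the job is handed in when it is done.

Besides the shell and the picture viewer there is one more tool, called after ">>>" as name(argument=value, ...), one argument or row to a line, values as JSON. play_rows: Moves the arm, as the interface text tells. Its arguments: {"type":"object","properties":{"moves":{"type":"array"}},"required":["moves"]}

```bash
ls; mkdir -p pics
python3 - <<'E'
from workcell import bot
import cv2,numpy as np
o=bot.get_obs();print({k:np.round(v,3) for k,v in o.items()})
for n in("scene","top"):
    p,d=bot.camera(n);cv2.imwrite(f"pics/{n}0.png",p[...,::-1]);np.save(f"{n}0_d.npy",d)
    i=bot.camera_info(n);print(n,np.round(i["K"],1).tolist(),np.round(i["world_from_camera"],3).tolist(),[k for k in i])
print({k:np.round(v,4).tolist() if not isinstance(v,str) else v for k,v in bot.camera_info("wrist").items()})
E
```

```text
pics
{'clock': np.float64(0.0), 'joint_pos': array([ 1.193,  0.241,  0.004,  1.335, -0.   ,  1.571]), 'joint_vel': array([-0.   ,  0.   ,  0.001,  0.   ,  0.001, -0.001]), 'tau': array([-0.0000e+00, -3.7232e+01,  2.5241e+01,  1.7000e-02,  0.0000e+00,
       -0.0000e+00]), 'eef_pos': array([0.184, 0.464, 0.199]), 'tool_rot': array([ 0.188,  0.982, -0.001, -0.   ]), 'ft_force': array([0.432, 0.501, 0.258]), 'ft_torque': array([0.049, 0.021, 0.006]), 'grip_width': np.float64(0.085)}
scene [[405.2, 0.0, 281.6], [0.0, 405.2, 209.7], [0.0, 0.0, 1.0]] [[0.457, -0.662, 0.594, 1.016], [0.889, 0.345, -0.3, -0.324], [-0.006, 0.665, 0.746, 0.8], [0.0, 0.0, 0.0, 1.0]] ['K', 'world_from_camera']
top [[468.7, 0.0, 274.3], [0.0, 468.7, 204.6], [0.0, 0.0, 1.0]] [[-0.021, 0.982, -0.188, 0.256], [-1.0, -0.019, 0.014, -0.041], [0.01, 0.188, 0.982, 1.288], [0.0, 0.0, 0.0, 1.0]] ['K', 'world_from_camera']
{'K': [[328.9027, 0.0, 277.6798], [0.0, 328.9027, 205.2195], [0.0, 0.0, 1.0]], 'T_tool_cam': [[-0.0001, 0.9589, 0.2838, 0.0734], [1.0, 0.0001, 0.0001, 0.0002], [0.0, 0.2838, -0.9589, -0.1745], [0.0, 0.0, 0.0, 1.0]]}
```

View pics/top0.png

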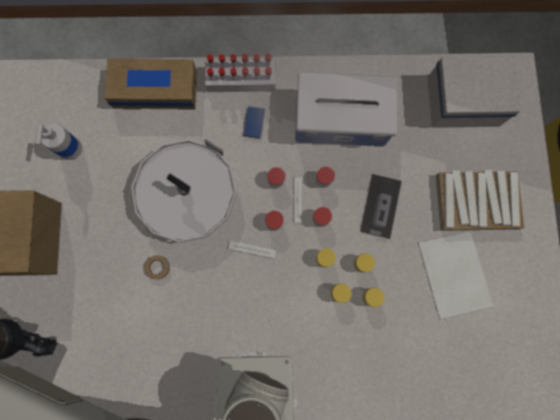

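View pics/scene0.png

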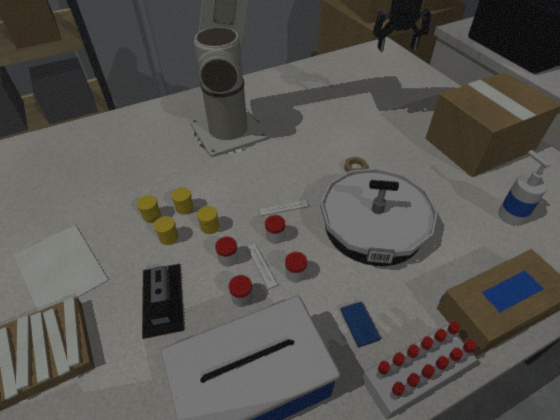

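```bash
cat > h.py <<'E'
import cv2,numpy as np
def ray(info,uv,z,W=None):
    "pixel -> world point on plane z"
    K=np.array(info["K"]);W=np.array(info["world_from_camera"]) if W is None else W
    u,v=uv;d=W[:3,:3]@[(u-K[0,2])/K[0,0],-(v-K[1,2])/K[1,1],-1];o=W[:3,3]
    return o+d*(z-o[2])/d[2]
def deproj(info,uv,dep,W=None):
    K=np.array(info["K"]);W=np.array(info["world_from_camera"]) if W is None else W
    u,v=uv;return W[:3,:3]@(dep*np.array([(u-K[0,2])/K[0,0],-(v-K[1,2])/K[1,1],-1]))+W[:3,3]
def blobs(m,amin=30):
    n,l,s,c=cv2.connectedComponentsWithStats(m.astype(np.uint8))
    return [(c[i],s[i],l==i) for i in range(1,n) if s[i,4]>=amin]
def red(p):
    h=cv2.cvtColor(p,cv2.COLOR_RGB2HSV);return ((h[...,0]<8)|(h[...,0]>172))&(h[...,1]>140)&(h[...,2]>60)
def wristW(o,info):
    from scipy.spatial.transform import Rotation as R
    T=np.eye(4);T[:3,:3]=R.from_quat(o["tool_rot"]).as_matrix();T[:3,3]=o["eef_pos"];return T@np.array(info["T_tool_cam"])
E
python3 - <<'E'
from workcell import bot
from h import *
r=lambda x:np.round(x,4).tolist()
for n in("top","scene"):
    p=cv2.imread(f"pics/{n}0.png")[...,::-1].copy();d=np.load(f"{n}0_d.npy");i=bot.camera_info(n)
    print(n)
    for c,s,m in blobs(red(p),60): print(" red",r(c),s[4],r(ray(i,c,.056)),r(deproj(i,c,d[int(c[1]),int(c[0])])[2]))
    h=cv2.cvtColor(p,cv2.COLOR_RGB2HSV)
    g=cv2.cvtColor(p,cv2.COLOR_RGB2GRAY)
    for c,s,m in blobs(g<45,120):
        cn=max(cv2.findContours(m.astype(np.uint8),0,1)[0],key=len);q=cv2.boxPoints(cv2.minAreaRect(cn))
        zz=.004 if n=="top" else .004
        print(" dark",r(c),s[4],r(deproj(i,c,d[int(c[1]),int(c[0])])),"box",[r(ray(i,x,.004)[:2]) for x in q])
    # point cloud based tray / scanner / case
    v,u=np.mgrid[:420,:560];K=i["K"];W=np.array(i["world_from_camera"])
    P=np.stack([(u-K[0][2])/K[0][0],-(v-K[1][2])/K[1][1],-np.ones(u.shape)],-1)*d[...,None]
    P=P@W[:3,:3].T+W[:3,3];np.save(n+"P.npy",P)
    if n=="top":
        k=(abs(P[...,2]-.06)<.006)&(np.hypot(u-183,v-192)<60)&(g>90)
        cn=max(cv2.findContours(k.astype(np.uint8),0,1)[0],key=cv2.contourArea);e=cv2.fitEllipse(cn);print(" tray",r(e[0]),r(e[1]),r(ray(i,e[0],.06)),r(np.median(P[k][:,2])))
        pts=P[k];print(len(pts),cv2.minEnclosingCircle(pts[:,:2].astype(np.float32)))
    k=(P[...,2]>.135)&(P[...,2]<.17)&(abs(P[...,0]-.5)<.3)
    kk=k&(g<60)
    for c,s,m in blobs(kk,20):
        q=P[m];print(" tall dark",r(c),s[4],r(q.mean(0)),r(q.max(0)),r(cv2.minAreaRect((q[:,:2]*1000).astype(np.float32))[0:2]),cv2.minAreaRect((q[:,:2]*1000).astype(np.float32))[2])
s=cv2.imread("pics/scene0.png");t=cv2.imread("pics/top0.png")
a=cv2.resize(s[230:280,340:440],(600,300),interpolation=2);b=cv2.resize(t[165:245,355:415],(300,400),interpolation=2)
c=cv2.resize(s[255:340,130:195],(300,400),interpolation=2)
im=np.zeros((600,800,3),np.uint8);im[:200,:400]=cv2.resize(a,(400,200));im[200:,:300]=b;im[200:,300:600]=c;im[:200,400:]=cv2.resize(t[100:150,295:395],(400,200),interpolation=2)
im[200:440,600:]=cv2.resize(t[130:190,200:250],(200,240),interpolation=2)
cv2.imwrite("pics/crop1.png",im)
E
```

```text
top
 red [272.5797, 177.5652] 69 [0.5659, -0.0552, 0.056] 1.2877
 red [322.1923, 215.7527] 182 [0.4586, -0.1853, 0.056] 0.0534
 red [273.9171, 219.5389] 193 [0.4509, -0.0564, 0.056] 0.0554
 dark [449.0962, 6.1326] 2631 [1.5792, -0.9183, -0.7092] box [[1.1326, -0.2392], [1.1224, -0.9449], [1.0819, -0.9394], [1.0922, -0.2375]]
 dark [122.9246, 9.9271] 2744 [1.5708, 0.6159, -0.6925] box [[1.1281, 0.7553], [1.1272, 0.0017], [1.0888, 0.0017], [1.09, 0.7515]]
 dark [297.3715, 7.2917] 288 [1.5674, -0.1965, -0.6849] box [[1.1246, -0.0927], [1.123, -0.2023], [1.0894, -0.201], [1.091, -0.0919]]
 dark [459.2087, 101.2652] 230 [0.75, -0.5559, 0.1183] box [[0.8134, -0.4756], [0.9201, -0.5545], [0.7532, -0.7594], [0.6512, -0.679]]
 dark [151.1752, 103.4839] 622 [0.7897, 0.2814, 0.0437] box [[0.8196, 0.4169], [0.8155, 0.1707], [0.7939, 0.1705], [0.7981, 0.4159]]
 dark [68.8718, 148.9808] 156 [0.6494, 0.4887, 0.0777] box [[0.6637, 0.5552], [0.7089, 0.5142], [0.6847, 0.4901], [0.6397, 0.5312]]
 dark [178.7008, 183.4331] 127 [0.5299, 0.1784, 0.1568] box [[0.5827, 0.2422], [0.5965, 0.2324], [0.5535, 0.
[... 4415 characters left out ...]
9, 359.9568] 532 [0.7551, -0.2612, 0.1325] box [[0.693, -0.3418], [0.7049, -0.1466], [0.7176, -0.1479], [0.705, -0.3413]]
 dark [298.2972, 403.6062] 942 [0.8369, -0.2045, 0.0589] box [[0.8076, -0.2823], [0.8188, -0.1155], [0.8419, -0.1179], [0.8297, -0.2816]]
 tall dark [552.8385, 35.2846] 130 [0.2164, 1.1344, 0.1515] [0.2288, 1.1638, 0.1694] [[218.8288, 1138.2229], [49.2522, 19.8849]] 56.02011489868164
 tall dark [490.5726, 119.4501] 882 [0.4663, 0.5835, 0.1468] [0.5225, 0.7888, 0.1607] [[481.8441, 611.1909], [324.7273, 161.5864]] 51.80600357055664
 tall dark [383.7056, 184.9556] 248 [0.5389, 0.1777, 0.1489] [0.5595, 0.2084, 0.156] [[537.0071, 178.5998], [64.577, 16.5743]] 56.10685348510742
```

View pics/crop1.png

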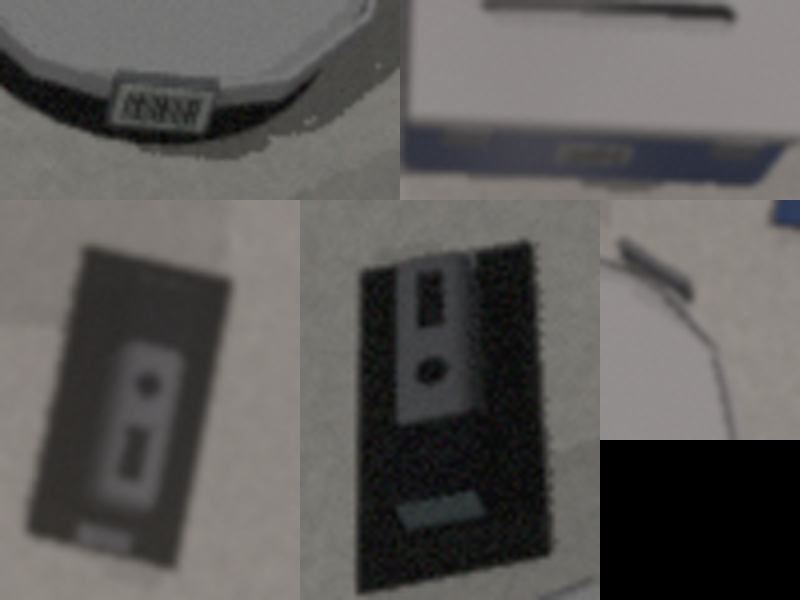

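>>> play_rows(
  moves=[
    [1,[0,0,-2],[0,0,0.125]],
    [1,[0,0,-2],[0,0,0.125]],
    [1,[-3,-1.8,-0.6],[0,0,0]],
    [1,[-3,-1.8,-0.6],[0,0,0]],
    [1,[-3,-1.8,-0.6],[0,0,0]],
    [1,[-3,-1.8,-0.6],[0,0,0]],
    [1,[-3,-1.8,-0.6],[0,0,0]],
    [1,[-3,-1.8,-0.6],[0,0,0]],
    [1,[-3,-1.8,-0.6],[0,0,0]],
    [1,[-3,-1.8,-0.6],[0,0,0]],
    [1,[-3,-1.8,0],[0,0,0]],
    [1,[-3,-1.8,0],[0,0,0]],
  ],
)

```text
clock: 1.1
eef_pos: [0.3217, 0.1413, 0.2877]
tool_rot: [0.309, 0.951, 0.0, 0.0]
ft_force: [0.8, 0.5, -0.7]
grip_width: 0.0855
```

>>> play_rows(
  moves=[
    [1,[-3,-1.8,0],[0,0,0]],
    [1,[-3,-1.8,0],[0,0,0]],
    [1,[-3,-1.8,0],[0,0,0]],
    [1,[-3,-1.8,0],[0,0,0]],
    [1,[-3,-1.8,0],[0,0,0]],
    [1,[-3,-1.8,0],[0,0,0]],
    [1,[0,0,0],[0,0,0]],
    [1,[0,0,0],[0,0,0]],
  ],
)

```text
clock: 1.77
eef_pos: [0.4036, -0.0516, 0.2867]
tool_rot: [0.311, 0.95, -0.0, -0.001]
ft_force: [-0.8, 0.8, 0.2]
grip_width: 0.0854
```

```bash
cat > look.py <<'E'
from workcell import bot
from h import *
import sys
def look(name):
    o=bot.get_obs();i=bot.camera_info("wrist");p,d=bot.camera("wrist")
    cv2.imwrite(f"pics/{name}.png",p[...,::-1]);W=wristW(o,i)
    v,u=np.mgrid[:420,:560];K=i["K"]
    P=np.stack([(u-K[0][2])/K[0][0],-(v-K[1][2])/K[1][1],-np.ones(u.shape)],-1)*d[...,None]
    P=P@W[:3,:3].T+W[:3,3];yaw=np.degrees(np.arctan2(*(lambda q:(q[1],q[0]))(__import__('scipy.spatial.transform',fromlist=['R']).Rotation.from_quat(o["tool_rot"]).as_matrix()[:,1])))
    print("t",round(o["clock"],2),"tcp",np.round(o["eef_pos"],4),"yaw",round(yaw,2),"j",np.round(o["joint_pos"],3),"w",round(o["grip_width"],4),"F",np.round(o["ft_force"],1));np.save(f"{name}_P.npy",P)
    return p,d,P,i,W,o
def lids(p,P,zl=.056):
    "circle fit to the lid's top face points"
    for c,s,m in blobs(red(p),150):
        q=P[m];q=q[abs(q[:,2]-zl)<.006]
        if len(q)<60: continue
        (x,y),r=cv2.minEnclosingCircle((q[:,:2]).astype(np.float32));print(" lid px",np.round(c),"n",len(q),"xy",round(x,4),round(y,4),"r",round(r,4),"z",np.round(np.median(q[:,2]),4),"mean",np.round(q.mean(0),4)[:2])
E
python3 - <<'E'
from look import *
p,d,P,i,W,o=look("w1");lids(p,P)
E
```

```text
t 1.77 tcp [ 0.4036 -0.0516  0.2867] yaw 53.79 j [-0.127  0.033 -0.013  1.526  0.     0.505] w 0.0854 F [-0.8  0.8  0.2]
 lid px [296. 201.] n 1071 xy 0.4501 -0.0579 r 0.0245 z 0.056 mean [ 0.45   -0.0575]
 lid px [221. 260.] n 909 xy 0.4581 -0.1869 r 0.0244 z 0.0559 mean [ 0.4576 -0.1864]
 lid px [341. 272.] n 867 xy 0.57 -0.0658 r 0.0246 z 0.0559 mean [ 0.5695 -0.0656]
 lid px [263. 322.] n 717 xy 0.5698 -0.2003 r 0.0243 z 0.0558 mean [ 0.5696 -0.2002]
```

View pics/w1.png

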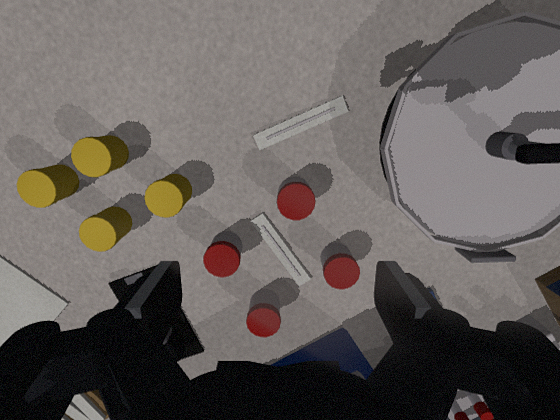

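>>> play_rows(
  moves=[
    [1,[-2.05,1.1,3],[0,0,0]],
    [1,[-2.05,1.1,3],[0,0,0]],
    [1,[0,0,4],[0,0,0]],
    [1,[0,0,4],[0,0,0]],
    [1,[0,0,4],[0,0,0]],
    [1,[0,0,4],[0,0,0]],
    [1,[0,0,2.3],[0,0,0]],
    [1,[0,0,2],[0,0,0]],
    [1,[0,0,0],[0,0,0]],
    [-1,[0,0,0],[0,0,0]],
    [-1,[0,0,0],[0,0,0]],
    [-1,[0,0,0],[0,0,0]],
  ],
)

```text
clock: 2.82
eef_pos: [0.4516, -0.0562, 0.0264]
tool_rot: [0.308, 0.951, 0.0, 0.002]
ft_force: [-0.3, -0.4, 0.1]
grip_width: 0.0515
```

>>> play_rows(
  moves=[
    [-1,[0,0,0],[0,0,0]],
    [-1,[0,0,0],[0,0,0]],
    [-1,[0,0,0],[0,0,0]],
  ],
)

```text
clock: 3.07
eef_pos: [0.4506, -0.0567, 0.0254]
tool_rot: [0.309, 0.951, 0.0, 0.001]
ft_force: [-0.4, 0.4, -0.3]
grip_width: 0.0122
```

Run:
```python
from look import *
p,d,P,i,W,o=look("w2");lids(p,P)
```

```text
t 3.07 tcp [ 0.4506 -0.0567  0.0254] yaw 54.02 j [-0.125  0.31  -0.397  0.861  0.     0.503] w 0.0122 F [-0.4  0.4 -0.3]
 lid px [276. 256.] n 4079 xy 0.4505 -0.0576 r 0.0248 z 0.056 mean [ 0.4458 -0.0544]
```

View pics/w2.png

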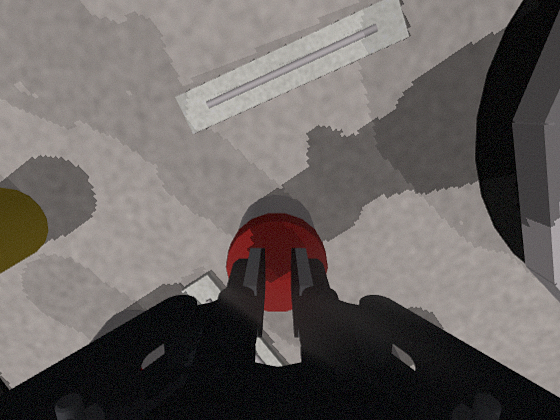

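Run:
```python
from look import *
P=np.load("w2_P.npy");o=bot.get_obs();print(o["grip_width"])
for v in (250,262,275,290,310):
    print(v,[(u,np.round(P[v,u],3).tolist()) for u in (240,257,277,303)])
```

```text
0.004752735454018073
250 [(240, [0.433, -0.066, 0.056]), (257, [0.435, -0.057, 0.063]), (277, [0.444, -0.052, 0.055]), (303, [0.448, -0.041, 0.062])]
262 [(240, [0.435, -0.066, 0.066]), (257, [0.436, -0.057, 0.075]), (277, [0.448, -0.056, 0.056]), (303, [0.447, -0.041, 0.075])]
275 [(240, [0.435, -0.065, 0.079]), (257, [0.436, -0.056, 0.087]), (277, [0.454, -0.06, 0.055]), (303, [0.447, -0.042, 0.086])]
290 [(240, [0.431, -0.059, 0.101]), (257, [0.438, -0.057, 0.095]), (277, [0.461, -0.065, 0.056]), (303, [0.445, -0.042, 0.099])]
310 [(240, [0.433, -0.059, 0.11]), (257, [0.445, -0.062, 0.094]), (277, [0.47, -0.071, 0.056]), (303, [0.445, -0.043, 0.111])]
```

Run:
```python
from look import *
p,d=bot.camera("scene");cv2.imwrite("pics/s2.png",cv2.resize(p[130:300,190:350],(752,600)[:2],interpolation=2)[...,::-1])
o=bot.get_obs();print(o["grip_width"],o["eef_pos"],o["ft_force"])
```

```text
0.0002895265230273705 [ 0.45016944 -0.05668433  0.02497509] [ 0.54071991 -0.07680727 -0.28379818]
```

View pics/s2.png

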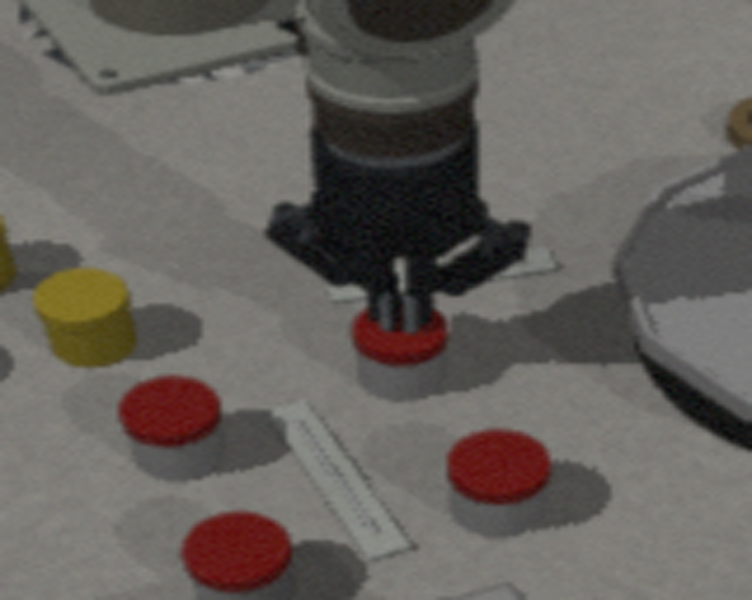

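>>> play_rows(
  moves=[
    [-1,[0,0,-1],[0,0,0]],
    [-1,[0,0,-2],[0,0,0]],
    [-1,[0,0,-3],[0,0,0]],
    [-1,[0,0,-3],[0,0,0]],
    [-1,[0,0,-3],[0,0,0]],
    [-1,[0,0,0],[0,0,0]],
    [-1,[0,0,0],[0,0,0]],
  ],
)

```text
clock: 3.75
eef_pos: [0.4516, -0.0569, 0.1465]
tool_rot: [0.309, 0.951, 0.0, 0.002]
ft_force: [0.9, 0.9, -0.1]
grip_width: -0.0003
```

Run:
```python
from look import *
p,d,P,i,W,o=look("w3");lids(p,P)
from scipy.spatial.transform import Rotation as R
Q=(P-o["eef_pos"])@R.from_quat(o["tool_rot"]).as_matrix()
m=(np.hypot(Q[...,0],Q[...,1])<.03)&(Q[...,2]>-.08)&(Q[...,2]<.03)
q=Q[m];print(len(q),np.round(q.max(0),4),np.round(np.percentile(q,98,axis=0),4))
for z in(-.06,-.05,-.04,-.03,-.02,-.01,0): 
    s=q[abs(q[:,2]-z)<.004]; print(z,len(s),np.round(s.min(0),3) if len(s) else'',np.round(s.max(0),3) if len(s) else '')
cv2.imwrite("pics/w3c.png",cv2.resize(p[150:400,150:410],(624,600))[...,::-1])
```

```text
t 3.75 tcp [ 0.4516 -0.0569  0.1465] yaw 54.02 j [-0.125  0.18  -0.214  1.172 -0.     0.503] w -0.0003 F [ 0.9  0.9 -0.1]
 lid px [276. 197.] n 2562 xy 0.4506 -0.0577 r 0.0246 z 0.056 mean [ 0.45   -0.0572]
 lid px [166. 284.] n 1916 xy 0.4584 -0.1873 r 0.0249 z 0.056 mean [ 0.4568 -0.1862]
 lid px [341. 291.] n 738 xy 0.5641 -0.0614 r 0.0235 z 0.0557 mean [ 0.5574 -0.0606]
4335 [ 0.0151  0.0271 -0.035 ] [ 0.0144  0.0201 -0.0391]
-0.06 613 [ 0.007 -0.014 -0.064] [ 0.013  0.013 -0.056]
-0.05 570 [ 0.006 -0.014 -0.054] [ 0.013  0.013 -0.046]
-0.04 357 [ 0.007 -0.014 -0.044] [ 0.013  0.013 -0.036]
-0.03 0  
-0.02 0  
-0.01 0  
0 0
```

View pics/w3c.png

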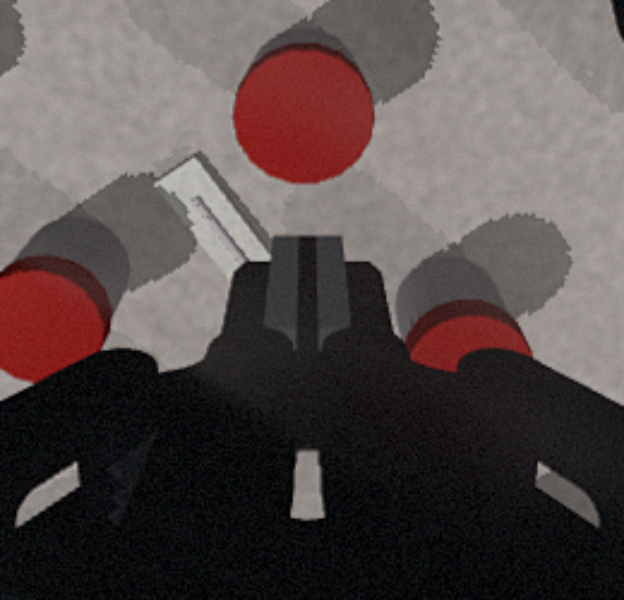

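>>> play_rows(
  moves=[
    [1,[0,0,0],[0,0,0]],
    [1,[0,0,0],[0,0,0]],
    [1,[0,0,0],[0,0,0]],
    [1,[0,0,2],[0,0,0]],
    [1,[0,0,3],[0,0,0]],
    [1,[0,0,3],[0,0,0]],
    [1,[0,0,3],[0,0,0]],
    [1,[0,0,2],[0,0,0]],
    [1,[0,0,1.5],[0,0,0]],
    [1,[0,0,1.2],[0,0,0]],
    [1,[0,0,0],[0,0,0]],
    [-1,[0,0,0],[0,0,0]],
  ],
)

```text
clock: 4.8
eef_pos: [0.4485, -0.0564, -0.0135]
tool_rot: [0.309, 0.951, -0.0, -0.002]
ft_force: [-0.5, 0.6, -0.1]
grip_width: 0.0756
```

>>> play_rows(
  moves=[
    [-1,[0,0,0],[0,0,0]],
    [-1,[0,0,0],[0,0,0]],
    [-1,[0,0,0],[0,0,0]],
    [-1,[0,0,0],[0,0,0]],
    [-1,[0,0,0],[0,0,0]],
  ],
)

```text
clock: 5.22
eef_pos: [0.4512, -0.0567, -0.0113]
tool_rot: [0.309, 0.951, 0.0, 0.001]
ft_force: [0.1, -0.1, 5.8]
grip_width: 0.0486
```

>>> play_rows(
  moves=[
    [-1,[0,0,-1],[0,0,0]],
    [-1,[0,0,-3],[0,0,0]],
    [-1,[0,0,-4],[0,0,0]],
    [-1,[0,0,-4],[0,0,0]],
    [-1,[0,0,-4],[0,0,0]],
    [-1,[0,0,-3],[0,0,0]],
    [-1,[1.2,2.8,0],[0,0,0]],
    [-1,[1.5,3.5,0],[0,0,0]],
    [-1,[1.5,3.5,0],[0,0,0]],
    [-1,[1.5,3.5,0],[0,0,0]],
    [-1,[1.5,3.5,0],[0,0,0]],
    [-1,[1.5,3.5,0],[0,0,0]],
  ],
)

```text
clock: 6.22
eef_pos: [0.4983, 0.1605, 0.1774]
tool_rot: [0.309, 0.951, -0.0, -0.0]
ft_force: [0.9, -1.0, -0.9]
grip_width: 0.0488
```

>>> play_rows(
  moves=[
    [-1,[1.5,3.5,0],[0,0,0]],
    [-1,[1.5,3.5,0],[0,0,0]],
    [-1,[1.1,2.5,0],[0,0,0]],
    [-1,[0,0,0],[0,0,0]],
    [-1,[0,0,0],[0,0,0]],
  ],
)

```text
clock: 6.63
eef_pos: [0.5206, 0.261, 0.1765]
tool_rot: [0.307, 0.952, -0.001, -0.001]
ft_force: [-0.4, 0.2, -0.1]
grip_width: 0.0491
```

>>> play_rows(
  moves=[
    [-1,[0,0,3],[0,0,0]],
    [-1,[0,0,4],[0,0,0]],
    [-1,[0,0,3],[0,0,0]],
    [-1,[0,0,1.5],[0,0,0]],
    [-1,[0,0,0.7],[0,0,0]],
    [-1,[0,0,0.3],[0,0,0]],
    [-1,[0,0,0.1],[0,0,0]],
    [-1,[0,0,0],[0,0,0]],
  ],
)

```text
clock: 7.3
eef_pos: [0.5224, 0.2597, 0.0529]
tool_rot: [0.309, 0.951, 0.001, 0.001]
ft_force: [0.4, 0.6, -1.3]
grip_width: 0.0485
```

>>> play_rows(
  moves=[
    [-1,[0,0,0.2],[0,0,0]],
    [-1,[0,0,0.2],[0,0,0]],
    [-1,[0,0,0],[0,0,0]],
  ],
)

```text
clock: 7.55
eef_pos: [0.5224, 0.2603, 0.0487]
tool_rot: [0.309, 0.951, 0.001, 0.001]
ft_force: [1.5, -0.2, 1.7]
grip_width: 0.0485
```

>>> play_rows(
  moves=[
    [1,[0,0,0],[0,0,0]],
    [1,[0,0,0],[0,0,0]],
    [1,[0,0,0],[0,0,0]],
    [1,[0,0,0],[0,0,0]],
    [1,[0,0,-1.5],[0,0,0]],
    [1,[0,0,-4],[0,0,0]],
    [1,[0,0,-4],[0,0,0]],
    [1,[0,0,-1.5],[0,0,0]],
    [1,[-1.76,-3.33,0],[0,0,0]],
    [1,[-1.76,-3.33,0],[0,0,0]],
    [1,[-1.76,-3.33,0],[0,0,0]],
    [1,[-1.76,-3.33,0],[0,0,0]],
  ],
)

```text
clock: 8.55
eef_pos: [0.4995, 0.1095, 0.1576]
tool_rot: [0.308, 0.951, -0.0, 0.0]
ft_force: [0.0, -0.1, -0.1]
grip_width: 0.0854
```

>>> play_rows(
  moves=[
    [1,[-1.76,-3.33,0],[0,0,0]],
    [1,[-1.76,-3.33,0],[0,0,0]],
    [1,[-1.76,-3.33,0],[0,0,0]],
    [1,[-1.76,-3.33,0],[0,0,0]],
    [1,[-1.76,-3.33,0],[0,0,0]],
    [1,[-1.76,-3.33,0],[0,0,0]],
    [1,[-1.76,-3.33,0],[0,0,0]],
    [1,[-1.76,-3.33,0],[0,0,0]],
    [1,[0,0,0],[0,0,0]],
    [1,[0,0,0],[0,0,0]],
  ],
)

```text
clock: 9.38
eef_pos: [0.4569, -0.1895, 0.1574]
tool_rot: [0.311, 0.95, 0.0, -0.0]
ft_force: [0.2, 0.2, 0.2]
grip_width: 0.0853
```

Run:
```python
from look import *
p,d,P,i,W,o=look("w4");lids(p,P)
```

```text
t 9.38 tcp [ 0.4569 -0.1895  0.1574] yaw 53.77 j [-0.393  0.253 -0.09   1.228  0.     0.239] w 0.0853 F [0.2 0.2 0.2]
 lid px [281. 195.] n 2388 xy 0.4583 -0.1872 r 0.0246 z 0.056 mean [ 0.4577 -0.1869]
 lid px [464. 215.] n 2361 xy 0.5701 -0.0662 r 0.0252 z 0.0559 mean [ 0.5688 -0.0667]
 lid px [339. 294.] n 1789 xy 0.5696 -0.2004 r 0.0249 z 0.0559 mean [ 0.5688 -0.1997]
```

>>> play_rows(
  moves=[
    [1,[0,0.27,3],[0,0,0]],
    [1,[0,0,4],[0,0,0]],
    [1,[0,0,4],[0,0,0]],
    [1,[0,0,3],[0,0,0]],
    [1,[0,0,1.8],[0,0,0]],
    [1,[0,0,1],[0,0,0]],
    [1,[0,0,0],[0,0,0]],
    [-1,[0,0,0],[0,0,0]],
    [-1,[0,0,0],[0,0,0]],
    [-1,[0,0,0],[0,0,0]],
    [-1,[0,0,0],[0,0,0]],
    [-1,[0,0,0],[0,0,0]],
  ],
)

```text
clock: 10.43
eef_pos: [0.4612, -0.1861, -0.0084]
tool_rot: [0.309, 0.951, -0.0, 0.002]
ft_force: [1.5, 1.0, 6.9]
grip_width: 0.0488
```

>>> play_rows(
  moves=[
    [-1,[0,0,-1],[0,0,0]],
    [-1,[0,0,-3],[0,0,0]],
    [-1,[0,0,-4],[0,0,0]],
    [-1,[0,0,-4],[0,0,0]],
    [-1,[0,0,-4],[0,0,0]],
    [-1,[0,0,-3],[0,0,0]],
    [-1,[0.9,3.2,0],[0,0,0]],
    [-1,[0.9,3.7,0],[0,0,0]],
    [-1,[0.9,3.7,0],[0,0,0]],
    [-1,[0.9,3.7,0],[0,0,0]],
    [-1,[0.9,3.7,0],[0,0,0]],
    [-1,[0.9,3.7,0],[0,0,0]],
  ],
)

```text
clock: 11.43
eef_pos: [0.5429, 0.0234, 0.1805]
tool_rot: [0.309, 0.951, 0.0, 0.0]
ft_force: [-0.3, -0.7, -0.9]
grip_width: 0.0485
```

>>> play_rows(
  moves=[
    [-1,[0.9,3.7,0],[0,0,0]],
    [-1,[0.9,3.7,0],[0,0,0]],
    [-1,[0.9,3.7,0],[0,0,0]],
    [-1,[0.9,3.7,0],[0,0,0]],
    [-1,[0.8,3.35,0],[0,0,0]],
    [-1,[0,0,0],[0,0,0]],
    [-1,[0,0,0],[0,0,0]],
  ],
)

```text
clock: 12.02
eef_pos: [0.6135, 0.1965, 0.179]
tool_rot: [0.307, 0.952, -0.0, -0.0]
ft_force: [0.7, -0.5, -1.0]
grip_width: 0.0489
```

>>> play_rows(
  moves=[
    [-1,[0,0,3],[0,0,0]],
    [-1,[0,0,4],[0,0,0]],
    [-1,[0,0,3],[0,0,0]],
    [-1,[0,0,1.5],[0,0,0]],
    [-1,[0,0,0.7],[0,0,0]],
    [-1,[0,0,0.4],[0,0,0]],
    [-1,[0,0,0.2],[0,0,0]],
    [-1,[0,0,0.1],[0,0,0]],
    [-1,[0,0,0],[0,0,0]],
    [-1,[0,0,0],[0,0,0]],
  ],
)

```text
clock: 12.85
eef_pos: [0.6149, 0.1948, 0.0521]
tool_rot: [0.309, 0.951, 0.001, 0.001]
ft_force: [0.2, -0.0, -0.8]
grip_width: 0.0487
```

>>> play_rows(
  moves=[
    [-1,[0,0,0.15],[0,0,0]],
    [-1,[0,0,0],[0,0,0]],
    [1,[0,0,0],[0,0,0]],
    [1,[0,0,0],[0,0,0]],
    [1,[0,0,0],[0,0,0]],
    [1,[0,0,0],[0,0,0]],
    [1,[0,0,-1.5],[0,0,0]],
    [1,[0,0,-4],[0,0,0]],
    [1,[0,0,-4],[0,0,0]],
    [1,[0,0,-1.3],[0,0,0]],
    [1,[-1.67,-3.39,0],[0,0,0]],
    [1,[-1.67,-3.39,0],[0,0,0]],
  ],
)

```text
clock: 13.85
eef_pos: [0.6024, 0.1215, 0.1587]
tool_rot: [0.307, 0.952, 0.001, 0.002]
ft_force: [-0.4, -1.7, -0.4]
grip_width: 0.0856
```

>>> play_rows(
  moves=[
    [1,[-1.67,-3.39,0],[0,0,0]],
    [1,[-1.67,-3.39,0],[0,0,0]],
    [1,[-1.67,-3.39,0],[0,0,0]],
    [1,[-1.67,-3.39,0],[0,0,0]],
    [1,[-1.67,-3.39,0],[0,0,0]],
    [1,[0,0,0],[0,0,0]],
    [1,[0,0,0],[0,0,0]],
  ],
)

```text
clock: 14.43
eef_pos: [0.5687, -0.0682, 0.157]
tool_rot: [0.311, 0.95, 0.0, -0.0]
ft_force: [0.1, 0.7, -0.2]
grip_width: 0.0858
```

Run:
```python
from look import *
p,d,P,i,W,o=look("w5");lids(p,P)
```

```text
t 14.43 tcp [ 0.5687 -0.0682  0.157 ] yaw 53.78 j [-0.12   0.405  0.125  1.291  0.     0.513] w 0.0858 F [ 0.1  0.7 -0.2]
 lid px [282. 195.] n 2382 xy 0.5704 -0.0657 r 0.0246 z 0.056 mean [ 0.5699 -0.0652]
 lid px [168. 269.] n 661 xy 0.5696 -0.199 r 0.0245 z 0.0559 mean [ 0.5652 -0.1912]
```

>>> play_rows(
  moves=[
    [1,[0,0.27,3],[0,0,0]],
    [1,[0,0,4],[0,0,0]],
    [1,[0,0,4],[0,0,0]],
    [1,[0,0,3],[0,0,0]],
    [1,[0,0,1.8],[0,0,0]],
    [1,[0,0,1.1],[0,0,0]],
    [1,[0,0,0],[0,0,0]],
    [-1,[0,0,0],[0,0,0]],
    [-1,[0,0,0],[0,0,0]],
    [-1,[0,0,0],[0,0,0]],
    [-1,[0,0,0],[0,0,0]],
    [-1,[0,0,0],[0,0,0]],
  ],
)

```text
clock: 15.48
eef_pos: [0.5729, -0.064, -0.0096]
tool_rot: [0.309, 0.951, 0.001, 0.002]
ft_force: [0.8, 1.5, 6.3]
grip_width: 0.0488
```

>>> play_rows(
  moves=[
    [-1,[0,0,-1],[0,0,0]],
    [-1,[0,0,-3],[0,0,0]],
    [-1,[0,0,-4],[0,0,0]],
    [-1,[0,0,-4],[0,0,0]],
    [-1,[0,0,-4],[0,0,0]],
    [-1,[0,0,-3],[0,0,0]],
    [-1,[2.9,1.52,0],[0,0,0]],
    [-1,[2.9,1.52,0],[0,0,0]],
    [-1,[2.9,1.52,0],[0,0,0]],
    [-1,[2.9,1.52,0],[0,0,0]],
    [-1,[2.9,1.52,0],[0,0,0]],
    [-1,[2.9,1.52,0],[0,0,0]],
  ],
)

```text
clock: 16.48
eef_pos: [0.4821, 0.113, 0.1787]
tool_rot: [0.309, 0.951, 0.0, 0.0]
ft_force: [0.0, 0.6, -1.5]
grip_width: 0.0486
```

>>> play_rows(
  moves=[
    [-1,[2.9,1.52,0],[0,0,0]],
    [-1,[2.8,1.5,0],[0,0,0]],
    [-1,[0,0,0],[0,0,0]],
    [-1,[0,0,0],[0,0,0]],
  ],
)

```text
clock: 16.82
eef_pos: [0.4541, 0.171, 0.1786]
tool_rot: [0.307, 0.952, -0.0, 0.0]
ft_force: [-0.5, -0.4, -1.0]
grip_width: 0.0487
```

>>> play_rows(
  moves=[
    [-1,[0,0,3],[0,0,0]],
    [-1,[0,0,4],[0,0,0]],
    [-1,[0,0,3],[0,0,0]],
    [-1,[0,0,1.5],[0,0,0]],
    [-1,[0,0,0.7],[0,0,0]],
    [-1,[0,0,0.4],[0,0,0]],
    [-1,[0,0,0.2],[0,0,0]],
    [-1,[0,0,0.15],[0,0,0]],
    [-1,[0,0,0],[0,0,0]],
    [-1,[0,0,0],[0,0,0]],
  ],
)

```text
clock: 17.65
eef_pos: [0.4565, 0.1701, 0.0503]
tool_rot: [0.309, 0.951, 0.001, 0.001]
ft_force: [-1.0, -1.2, 4.0]
grip_width: 0.0486
```

Seated (4 N contact). Release and go to the last pot.

>>> play_rows(
  moves=[
    [1,[0,0,0],[0,0,0]],
    [1,[0,0,0],[0,0,0]],
    [1,[0,0,0],[0,0,0]],
    [1,[0,0,0],[0,0,0]],
    [1,[0,0,-1.5],[0,0,0]],
    [1,[0,0,-4],[0,0,0]],
    [1,[0,0,-4],[0,0,0]],
    [1,[0,0,-1.3],[0,0,0]],
    [1,[-3.09,-2.3,0],[0,0,0]],
    [1,[-3.09,-2.3,0],[0,0,0]],
    [1,[-3.09,-2.3,0],[0,0,0]],
    [1,[-3.09,-2.3,0],[0,0,0]],
  ],
)

```text
clock: 18.65
eef_pos: [0.5014, 0.0218, 0.1568]
tool_rot: [0.308, 0.951, 0.0, 0.0]
ft_force: [1.4, 0.4, -0.1]
grip_width: 0.085
```

>>> play_rows(
  moves=[
    [1,[-3.09,-2.3,0],[0,0,0]],
    [1,[-3.09,-2.3,0],[0,0,0]],
    [1,[-3.09,-2.3,0],[0,0,0]],
    [1,[-3.09,-2.3,0],[0,0,0]],
    [1,[-3.09,-2.3,0],[0,0,0]],
    [1,[-3.09,-2.3,0],[0,0,0]],
    [1,[0,0,0],[0,0,0]],
    [1,[0,0,0],[0,0,0]],
  ],
)

```text
clock: 19.32
eef_pos: [0.5699, -0.1997, 0.1555]
tool_rot: [0.311, 0.951, 0.0, -0.001]
ft_force: [-0.9, 0.9, 0.1]
grip_width: 0.0853
```

Run:
```python
from look import *
p,d,P,i,W,o=look("w6");lids(p,P)
```

```text
t 19.32 tcp [ 0.5699 -0.1997  0.1555] yaw 53.82 j [-0.337  0.469  0.221  1.323  0.     0.294] w 0.0853 F [-0.9  0.9  0.1]
 lid px [278. 196.] n 2420 xy 0.5698 -0.1997 r 0.0246 z 0.056 mean [ 0.5693 -0.1994]
```

>>> play_rows(
  moves=[
    [1,[0,0,3],[0,0,0]],
    [1,[0,0,4],[0,0,0]],
    [1,[0,0,4],[0,0,0]],
    [1,[0,0,3],[0,0,0]],
    [1,[0,0,1.7],[0,0,0]],
    [1,[0,0,1],[0,0,0]],
    [1,[0,0,0],[0,0,0]],
    [-1,[0,0,0],[0,0,0]],
    [-1,[0,0,0],[0,0,0]],
    [-1,[0,0,0],[0,0,0]],
    [-1,[0,0,0],[0,0,0]],
    [-1,[0,0,0],[0,0,0]],
  ],
)

```text
clock: 20.37
eef_pos: [0.5721, -0.1983, -0.0079]
tool_rot: [0.309, 0.951, 0.0, 0.003]
ft_force: [-0.3, 0.9, 6.6]
grip_width: 0.0484
```

>>> play_rows(
  moves=[
    [-1,[0,0,-1],[0,0,0]],
    [-1,[0,0,-3],[0,0,0]],
    [-1,[0,0,-4],[0,0,0]],
    [-1,[0,0,-4],[0,0,0]],
    [-1,[0,0,-4],[0,0,0]],
    [-1,[0,0,-3],[0,0,0]],
    [-1,[2.17,2.55,0],[0,0,0]],
    [-1,[2.17,2.55,0],[0,0,0]],
    [-1,[2.17,2.55,0],[0,0,0]],
    [-1,[2.17,2.55,0],[0,0,0]],
    [-1,[2.17,2.55,0],[0,0,0]],
    [-1,[2.17,2.55,0],[0,0,0]],
  ],
)

```text
clock: 21.37
eef_pos: [0.5538, 0.004, 0.1804]
tool_rot: [0.309, 0.951, 0.0, 0.0]
ft_force: [0.9, 0.1, -0.2]
grip_width: 0.0486
```

>>> play_rows(
  moves=[
    [-1,[2.17,2.55,0],[0,0,0]],
    [-1,[2.17,2.55,0],[0,0,0]],
    [-1,[2.17,2.55,0],[0,0,0]],
    [-1,[0,0,0],[0,0,0]],
    [-1,[0,0,0],[0,0,0]],
  ],
)

```text
clock: 21.78
eef_pos: [0.5463, 0.1045, 0.1801]
tool_rot: [0.307, 0.952, -0.0, 0.0]
ft_force: [0.4, 0.1, -1.0]
grip_width: 0.0483
```

>>> play_rows(
  moves=[
    [-1,[0,0,3],[0,0,0]],
    [-1,[0,0,4],[0,0,0]],
    [-1,[0,0,3],[0,0,0]],
    [-1,[0,0,1.5],[0,0,0]],
    [-1,[0,0,0.7],[0,0,0]],
    [-1,[0,0,0.4],[0,0,0]],
    [-1,[0,0,0.2],[0,0,0]],
    [-1,[0,0,0.15],[0,0,0]],
    [-1,[0,0,0],[0,0,0]],
    [-1,[0,0,0],[0,0,0]],
  ],
)

```text
clock: 22.62
eef_pos: [0.5482, 0.1026, 0.0521]
tool_rot: [0.309, 0.951, 0.001, 0.002]
ft_force: [-2.0, -1.2, 3.7]
grip_width: 0.0488
```

>>> play_rows(
  moves=[
    [1,[0,0,0],[0,0,0]],
    [1,[0,0,0],[0,0,0]],
    [1,[0,0,0],[0,0,0]],
    [1,[0,0,0],[0,0,0]],
    [1,[0,0,-1.5],[0,0,0]],
    [1,[0,0,-4],[0,0,0]],
    [1,[0,0,-4],[0,0,0]],
    [1,[0,0,-4],[0,0,0]],
    [1,[1.9,1.9,-3],[0,0,0]],
    [1,[1.9,1.9,-3],[0,0,0]],
    [1,[1.8,1.9,-2],[0,0,0]],
    [1,[0,0,0],[0,0,0]],
  ],
)

```text
clock: 23.62
eef_pos: [0.5365, 0.1867, 0.2704]
tool_rot: [0.307, 0.952, 0.004, 0.003]
ft_force: [0.4, -0.6, 0.8]
grip_width: 0.0856
```

>>> play_rows(
  moves=[
    [1,[0,0,0],[0,0,0]],
    [1,[0,0,0],[0,0,0]],
  ],
)

```text
clock: 23.78
eef_pos: [0.5345, 0.1816, 0.264]
tool_rot: [0.309, 0.951, -0.001, -0.0]
ft_force: [0.3, 0.3, -0.8]
grip_width: 0.0854
```

Run:
```python
from look import *
p,d,P,i,W,o=look("w7");lids(p,P,.116)
k=(abs(P[...,2]-.151)<.007)&(np.hypot(P[...,0]-.535,P[...,1]-.18)<.06)
q=P[k];print("bar",len(q),cv2.minAreaRect((q[:,:2]*1000).astype(np.float32)),np.median(q[:,2]))
k=(P[...,2]>.066)&(P[...,2]<.075)&(np.hypot(P[...,0]-.535,P[...,1]-.18)>.12)&(np.hypot(P[...,0]-.535,P[...,1]-.18)<.145)
q=P[k]; A=np.c_[2*q[:,:2],np.ones(len(q))];s=np.linalg.lstsq(A,(q[:,:2]**2).sum(1),rcond=None)[0];print("rim",len(q),s[:2],np.sqrt(s[2]+s[0]**2+s[1]**2))
```

```text
t 23.78 tcp [0.5345 0.1816 0.264 ] yaw 54.06 j [ 0.328  0.36   0.335  1.548 -0.     0.955] w 0.0854 F [ 0.3  0.3 -0.8]
 lid px [221. 125.] n 2080 xy 0.4561 0.1705 r 0.0245 z 0.1161 mean [0.4559 0.1709]
 lid px [336. 127.] n 2098 xy 0.5225 0.2594 r 0.0247 z 0.116 mean [0.5222 0.2593]
 lid px [225. 236.] n 1557 xy 0.5476 0.1028 r 0.0248 z 0.116 mean [0.5472 0.1034]
 lid px [332. 236.] n 1536 xy 0.6139 0.1948 r 0.0247 z 0.1159 mean [0.6131 0.1953]
bar 1421 ((533.8161010742188, 180.78216552734375), (65.84783172607422, 18.35562515258789), 56.161094665527344) 0.15237664648700744
rim 3614 [0.53392173 0.18078875] 0.13422165781224807
```

View pics/w7.png

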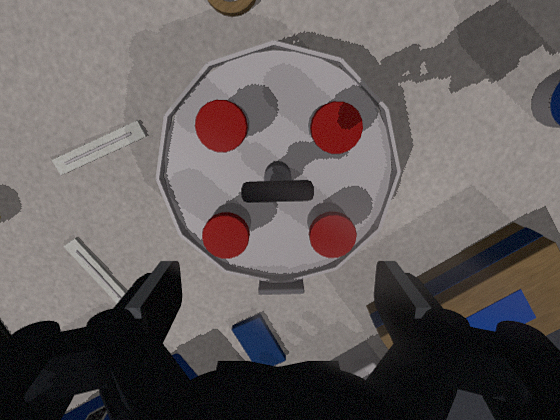

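>>> play_rows(
  moves=[
    [1,[0,0,0],[0,0,-0.12]],
    [1,[0,0,0],[0,0,-0.12]],
    [1,[0,0,0],[0,0,-0.12]],
    [1,[0,0,0],[0,0,-0.12]],
    [1,[0,0,0],[0,0,-0.12]],
    [1,[0,0,0],[0,0,-0.12]],
    [1,[0,0,0],[0,0,-0.12]],
    [1,[0,0,0],[0,0,-0.12]],
    [1,[0,0,0],[0,0,-0.12]],
    [1,[0,0,0],[0,0,-0.12]],
    [1,[0,0,0],[0,0,-0.12]],
    [1,[0,0,0],[0,0,-0.12]],
  ],
)

```text
clock: 24.83
eef_pos: [0.5343, 0.1802, 0.2631]
tool_rot: [-0.397, 0.918, 0.0, -0.002]
ft_force: [0.4, 0.3, -0.9]
grip_width: 0.085
```

>>> play_rows(
  moves=[
    [1,[0,0,2],[0,0,-0.12]],
    [1,[0,0,3],[0,0,-0.049]],
    [1,[0,0,4],[0,0,0]],
    [1,[0,0,3],[0,0,0]],
    [1,[0,0,2],[0,0,0]],
    [1,[0,0,1.4],[0,0,0]],
    [1,[0,0,1],[0,0,0]],
    [1,[0,0,0],[0,0,0]],
    [1,[0,0,0],[0,0,0]],
  ],
)

```text
clock: 25.58
eef_pos: [0.5344, 0.1809, 0.1002]
tool_rot: [-0.471, 0.882, 0.0, -0.001]
ft_force: [-1.1, 0.2, 0.9]
grip_width: 0.0856
```

>>> play_rows(
  moves=[
    [1,[0,0,0.5],[0,0,0]],
    [1,[0,0,0.5],[0,0,0]],
    [-1,[0,0,0],[0,0,0]],
    [-1,[0,0,0],[0,0,0]],
    [-1,[0,0,0],[0,0,0]],
    [-1,[0,0,0],[0,0,0]],
    [-1,[0,0,0],[0,0,0]],
    [-1,[0,0,0],[0,0,0]],
    [-1,[0,0,0],[0,0,0]],
    [-1,[0,0,0],[0,0,0]],
  ],
)

```text
clock: 26.42
eef_pos: [0.5357, 0.1816, 0.0915]
tool_rot: [-0.471, 0.882, -0.001, 0.001]
ft_force: [1.3, -1.7, 1.5]
grip_width: 0.0171
```

>>> play_rows(
  moves=[
    [-1,[0,0,-0.3],[0,0,0]],
    [-1,[0,0,-0.4],[0,0,0]],
    [-1,[0,0,-0.4],[0,0,0]],
    [-1,[0,0,-0.4],[0,0,0]],
    [-1,[0,0,0],[0,0,0]],
    [-1,[0,0,0],[0,0,0]],
  ],
)

```text
clock: 26.92
eef_pos: [0.5356, 0.1815, 0.1056]
tool_rot: [-0.471, 0.882, -0.0, 0.0]
ft_force: [5.0, -1.7, -4.9]
grip_width: 0.017
```

>>> play_rows(
  moves=[
    [-1,[0,0,0],[0,0,0.03]],
    [-1,[0,0,0],[0,0,0.06]],
    [-1,[0,0,0],[0,0,0.08]],
    [-1,[0,0,0],[0,0,0.08]],
    [-1,[0,0,0],[0,0,0.08]],
    [-1,[0,0,0],[0,0,0.08]],
    [-1,[0,0,0],[0,0,0.08]],
    [-1,[0,0,0],[0,0,0.08]],
    [-1,[0,0,0],[0,0,0.08]],
    [-1,[0,0,0],[0,0,0.08]],
    [-1,[0,0,0],[0,0,0.08]],
    [-1,[0,0,0],[0,0,0.08]],
  ],
)

```text
clock: 27.92
eef_pos: [0.5361, 0.1807, 0.1054]
tool_rot: [-0.044, 0.999, -0.001, 0.001]
ft_force: [6.2, -3.9, -5.4]
grip_width: 0.0171
```

>>> play_rows(
  moves=[
    [-1,[0,0,0],[0,0,0.07]],
    [-1,[0,0,0],[0,0,0.06]],
    [-1,[0,0,0],[0,0,0.04]],
    [-1,[0,0,0],[0,0,0.01]],
    [-1,[0,0,0],[0,0,0]],
  ],
)

```text
clock: 28.33
eef_pos: [0.5362, 0.1804, 0.1054]
tool_rot: [0.044, 0.999, -0.001, 0.001]
ft_force: [7.5, -5.2, -5.4]
grip_width: 0.0169
```

>>> play_rows(
  moves=[
    [-1,[0,0,0.5],[0,0,0]],
    [-1,[0,0,0.5],[0,0,0]],
    [-1,[0,0,0.5],[0,0,0]],
    [-1,[0,0,0],[0,0,0]],
    [-1,[0,0,0],[0,0,0]],
  ],
)

```text
clock: 28.75
eef_pos: [0.5362, 0.1805, 0.0916]
tool_rot: [0.044, 0.999, -0.001, 0.001]
ft_force: [5.3, -5.5, -1.1]
grip_width: 0.0174
```

>>> play_rows(
  moves=[
    [1,[0,0,0],[0,0,0]],
    [1,[0,0,0],[0,0,0]],
    [1,[0,0,0],[0,0,0]],
    [1,[0,0,0],[0,0,0]],
    [1,[0,0,0],[0,0,0]],
    [1,[0,0,-1],[0,0,0]],
    [1,[0,0,-4],[0,0,0]],
    [1,[0,0,-4],[0,0,0]],
    [1,[0,0,-4],[0,0,0]],
    [1,[0,0,-4],[0,0,0]],
    [1,[0,0,0],[0,0,0]],
    [1,[0,0,0],[0,0,0]],
  ],
)

```text
clock: 29.75
eef_pos: [0.5367, 0.1826, 0.2653]
tool_rot: [0.044, 0.999, 0.002, 0.004]
ft_force: [0.5, -0.6, -0.8]
grip_width: 0.0854
```

```bash
cat > tray.py <<'E'
from look import *
def tray(n):
    p,d,P,i,W,o=look(n);lids(p,P,.116)
    k=(abs(P[...,2]-.155)<.012)&(np.hypot(P[...,0]-.534,P[...,1]-.181)<.05)
    q=P[k];print("bar",len(q),cv2.minAreaRect((q[:,:2]*1000).astype(np.float32)),"top z",np.median(q[:,2]))
    return p,P
E
python3 - <<'E'
from tray import *
p,P=tray("w8")
m=(np.hypot(P[...,0]-.534,P[...,1]-.181)>.139)&(np.hypot(P[...,0]-.534,P[...,1]-.181)<.152)&(P[...,2]>.06)&(P[...,2]<.09)
q=P[m];print("label pts",len(q),q.mean(0),np.degrees(np.arctan2(q[:,1].mean()-.181,q[:,0].mean()-.534)))
# other objects: mat/scanner and case from scene point cloud
P=np.load("sceneP.npy");r=cv2.imread("pics/scene0.png")
E
```

```text
t 29.75 tcp [0.5367 0.1826 0.2653] yaw 84.92 j [0.328 0.356 0.332 1.539 0.    0.417] w 0.0854 F [ 0.5 -0.6 -0.8]
 lid px [216. 121.] n 2094 xy 0.4726 0.1299 r 0.0246 z 0.1161 mean [0.4722 0.1303]
 lid px [334. 125.] n 2112 xy 0.486 0.2428 r 0.025 z 0.1161 mean [0.4851 0.2426]
 lid px [220. 232.] n 1568 xy 0.5859 0.1183 r 0.0249 z 0.1159 mean [0.5849 0.1185]
 lid px [325. 233.] n 1537 xy 0.5958 0.2294 r 0.0246 z 0.116 mean [0.5953 0.229 ]
bar 1371 ((533.8602905273438, 180.6090087890625), (17.80121612548828, 65.6351318359375), 85.26081848144531) top z 0.15242244030195623
label pts 354 [0.52302058 0.04621408 0.08296229] -94.65692972668407
```

>>> play_rows(
  moves=[
    [1,[0,0,0],[0,0,0.087]],
    [1,[0,0,0],[0,0,0.087]],
    [1,[-0.7,-3.8,0],[0,0,0]],
    [1,[-0.7,-3.8,0],[0,0,0]],
    [1,[-0.7,-3.8,0],[0,0,0]],
    [1,[-0.7,-3.8,0],[0,0,0]],
    [1,[-0.7,-3.8,0],[0,0,0]],
    [1,[-0.7,-3.8,0],[0,0,0]],
    [1,[-0.7,-3.8,0],[0,0,0]],
    [1,[-0.7,-3.8,0],[0,0,0]],
    [1,[-0.7,-3.8,0],[0,0,0]],
    [1,[-0.7,-3.8,0],[0,0,0]],
  ],
)

```text
clock: 30.8
eef_pos: [0.5021, -0.2046, 0.2591]
tool_rot: [0.131, 0.991, 0.001, -0.002]
ft_force: [1.4, -0.1, 0.2]
grip_width: 0.0853
```

>>> play_rows(
  moves=[
    [1,[-0.7,-3.8,0],[0,0,0]],
    [1,[-0.7,-3.8,0],[0,0,0]],
    [1,[-0.7,-3.8,0],[0,0,0]],
    [1,[-0.7,-3.8,0],[0,0,0]],
    [1,[0,0,0],[0,0,0]],
    [1,[0,0,0],[0,0,0]],
    [1,[0,0,0],[0,0,0]],
  ],
)

```text
clock: 31.38
eef_pos: [0.4905, -0.3567, 0.2591]
tool_rot: [0.131, 0.991, 0.001, -0.002]
ft_force: [0.2, -0.6, -0.3]
grip_width: 0.0857
```

Run:
```python
from look import *
p,d,P,i,W,o=look("w9")
x,y,z=P[...,0],P[...,1],P[...,2]
near=np.hypot(x-.494,y+.36)<.12
k=near&(z>.028)&(z<.045);
for c,s,m in blobs(k,200):
    q=P[m];print("scanner",s[4],cv2.minAreaRect((q[:,:2]*1000).astype(np.float32)),"z",np.round(np.percentile(q[:,2],[5,50,95]),4))
g=cv2.cvtColor(p,cv2.COLOR_RGB2GRAY)
k=near&(g<60)&(z<.009)&(z>-.003)
cs=blobs(k,100);q=P[k];print("mat",k.sum(),cv2.minAreaRect((q[:,:2]*1000).astype(np.float32)))
lo=near&(z<.009)
```

```text
t 31.38 tcp [ 0.4905 -0.3567  0.2591] yaw 74.9 j [-6.290e-01  4.550e-01  4.660e-01  1.585e+00  1.000e-03 -3.660e-01] w 0.0857 F [ 0.2 -0.6 -0.3]
scanner 3241 ((493.1527404785156, -359.6086120605469), (45.569732666015625, 130.20225524902344), 75.83976745605469) z [0.0347 0.0397 0.0419]
mat 4695 ((491.6825866699219, -357.78082275390625), (85.08513641357422, 170.5461883544922), 74.97769927978516)
```

View pics/w9.png

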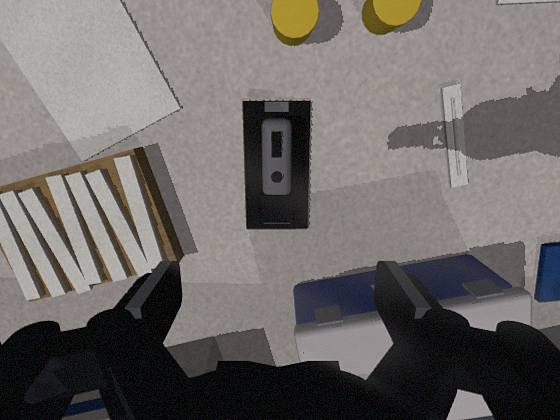

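Run:
```python
from look import *
for n in ("w9","w1","w6"):
    P=np.load(n+"_P.npy");p=cv2.imread(f"pics/{n}.png")
    k=(P[...,2]>.02)&(P[...,2]<.10)&(P[...,0]>.62)&(P[...,0]<.76)&(P[...,1]>-.38)&(P[...,1]<-.08)
    b=k&(p[...,0].astype(int)>p[...,2].astype(int)*1.6)
    q=P[b].astype(np.float32)
    if len(q)<100: print(n,len(q));continue
    vx,vy,x0,y0=cv2.fitLine(q[:,:2].copy(),cv2.DIST_HUBER,0,1e-4,1e-4).ravel();print(n,len(q),"face dir deg",np.degrees(np.arctan2(vy,vx)),"pt",x0,y0,"x at y=-.23:",x0+(-.23-y0)*vx/vy,"y range",np.percentile(q[:,1],[0.5,99.5]),"res",np.std((q[:,0]-x0)*vy-(q[:,1]-y0)*vx))
# lid top extents from scene
P=np.load("sceneP.npy");k=(abs(P[...,2]-.12)<.004)&(P[...,0]>.6)&(P[...,0]<.9)&(P[...,1]>-.45)&(P[...,1]<0)
q=P[k];print("lid",len(q),cv2.minAreaRect((q[:,:2]*1000).astype(np.float32)))
P=np.load("topP.npy");k=(abs(P[...,2]-.12)<.004)&(P[...,0]>.6)&(P[...,0]<.9)&(P[...,1]>-.45)&(P[...,1]<0)
q=P[k];print("lid top",len(q),cv2.minAreaRect((q[:,:2]*1000).astype(np.float32)))
t=cv2.imread("pics/top0.png");i=bot.camera_info("top");g=t[128:146,325:365].astype(int)
lab=(g[...,0]<g[...,2]*1.25)&(g.sum(-1)>180);print(np.round(ray(i,(344,139),.062),4))
m=(P[...,2]>.03)&(P[...,2]<.09)&(P[...,0]>.62)&(P[...,0]<.75)&(P[...,1]>-.38)&(P[...,1]<-.08)
nb=m&~((t[...,0].astype(int)>t[...,2]*1.5))
for c,s,mm in blobs(nb,8): print("nonblue",c,s[4],np.round(P[mm].mean(0),4),np.round(P[mm].min(0),3),np.round(P[mm].max(0),3))
```

```text
w9 2205 face dir deg 86.11797 pt 0.6716214 -0.25694844 x at y=-.23: 0.67345005 y range [-0.37912259 -0.12566625] res 0.00068144914
w1 993 face dir deg 79.9689 pt 0.68195105 -0.14717497 x at y=-.23: 0.6673004 y range [-0.23272644 -0.12279409] res 0.016573852
w6 7066 face dir deg 86.172516 pt 0.670235 -0.27563012 x at y=-.23: 0.6732877 y range [-0.37403316 -0.12484219] res 0.0006548753
lid 13710 ((753.1537475585938, -256.4884033203125), (264.9680480957031, 165.6363525390625), 86.10989379882812)
lid top 5001 ((751.5213012695312, -255.0928497314453), (264.04730224609375, 166.2290496826172), 86.0291519165039)
[ 0.6694 -0.2531  0.062 ]
nonblue [342.12676056 137.97965571] 639 [ 0.673  -0.2483  0.0601] [ 0.66  -0.379  0.03 ] [ 0.691 -0.122  0.09 ]
```

>>> play_rows(
  moves=[
    [1,[-0.2,-0.15,4],[0,0,0]],
    [1,[0,0,4],[0,0,0]],
    [1,[0,0,4],[0,0,0]],
    [1,[0,0,4],[0,0,0]],
    [1,[0,0,4],[0,0,0]],
    [1,[0,0,3],[0,0,0]],
    [1,[0,0,2.5],[0,0,0]],
    [1,[0,0,1.5],[0,0,0]],
    [1,[0,0,0],[0,0,0]],
    [1,[0,0,0],[0,0,0]],
  ],
)

```text
clock: 32.27
eef_pos: [0.4926, -0.3573, -0.0095]
tool_rot: [0.13, 0.992, 0.001, -0.001]
ft_force: [1.0, 0.3, 0.8]
grip_width: 0.0853
```

>>> play_rows(
  moves=[
    [1,[0,0,0.8],[0,0,0]],
    [1,[0,-0.12,0.7],[0,0,0]],
    [1,[0,0,0.4],[0,0,0]],
    [1,[0,0,0],[0,0,0]],
    [-1,[0,0,0],[0,0,0]],
    [-1,[0,0,0],[0,0,0]],
    [-1,[0,0,0],[0,0,0]],
    [-1,[0,0,0],[0,0,0]],
    [-1,[0,0,0],[0,0,0]],
    [-1,[0,0,0],[0,0,0]],
    [-1,[0,0,0],[0,0,0]],
  ],
)

```text
clock: 33.18
eef_pos: [0.493, -0.3608, -0.0275]
tool_rot: [0.131, 0.991, -0.0, 0.001]
ft_force: [-0.5, -0.4, 3.0]
grip_width: 0.0352
```

>>> play_rows(
  moves=[
    [-1,[0,0,-1],[0,0,0]],
    [-1,[0,0,-2],[0,0,0]],
    [-1,[0,0,-3],[0,0,0]],
    [-1,[0,0,-3],[0,0,0]],
    [-1,[0,0,-3],[0,0,0]],
    [-1,[0.6,2.8,0],[0,0,0]],
    [-1,[0.6,3.3,0],[0,0,0]],
    [-1,[0.6,3.3,0],[0,0,0]],
    [-1,[0.6,3.3,0],[0,0,0]],
    [-1,[0.6,3.3,0],[0,0,0]],
    [-1,[0.6,3.3,0],[0,0,0]],
    [-1,[0.6,3.3,0],[0,0,0]],
  ],
)

```text
clock: 34.18
eef_pos: [0.51, -0.1297, 0.0922]
tool_rot: [0.131, 0.991, 0.0, -0.0]
ft_force: [-0.4, 0.1, -1.6]
grip_width: 0.0355
```

>>> play_rows(
  moves=[
    [-1,[0,0,0],[0,0,-0.06]],
    [-1,[0,0,0],[0,0,-0.12]],
    [-1,[0,0,0],[0,0,-0.12]],
    [-1,[0,0,0],[0,0,-0.12]],
    [-1,[0,0,0],[0,0,-0.12]],
    [-1,[0,0,0],[0,0,-0.12]],
    [-1,[0,0,0],[0,0,-0.12]],
    [-1,[0,0,0],[0,0,-0.12]],
    [-1,[0,0,0],[0,0,-0.12]],
    [-1,[0,0,0],[0,0,-0.12]],
    [-1,[0,0,0],[0,0,-0.12]],
    [-1,[0,0,0],[0,0,-0.12]],
  ],
)

```text
clock: 35.18
eef_pos: [0.5101, -0.1312, 0.0921]
tool_rot: [-0.533, 0.846, 0.0, -0.0]
ft_force: [-0.1, 0.1, -1.9]
grip_width: 0.0355
```

>>> play_rows(
  moves=[
    [-1,[0,0,0],[0,0,-0.12]],
    [-1,[0,0,0],[0,0,-0.12]],
    [-1,[0,0,0],[0,0,-0.08]],
    [-1,[0,0,0],[0,0,-0.056]],
    [-1,[0,0,0],[0,0,0]],
    [-1,[0,0,0],[0,0,0]],
  ],
)

```text
clock: 35.68
eef_pos: [0.5103, -0.1313, 0.092]
tool_rot: [-0.679, 0.735, 0.0, -0.0]
ft_force: [-0.6, 0.6, -2.2]
grip_width: 0.035
```

Run:
```python
from look import *
p,d,P,i,W,o=look("w10")
from scipy.spatial.transform import Rotation as R
Rm=R.from_quat(o["tool_rot"]).as_matrix();print(np.round(Rm,4).tolist())
Q=(P-o["eef_pos"])@Rm
g=cv2.cvtColor(p,cv2.COLOR_RGB2GRAY)
m=(abs(Q[...,2]+.0315)<.006)&(abs(Q[...,0])<.075)&(abs(Q[...,1])<.028)
q=Q[m];print(len(q),"scanner in tool",cv2.minAreaRect((q[:,:2]*1000).astype(np.float32)),q.min(0),q.max(0))
cv2.imwrite("pics/w10c.png",p[...,::-1])
```

```text
t 35.68 tcp [ 0.5103 -0.1313  0.092 ] yaw 175.47 j [-0.252  0.365 -0.113  1.094 -0.    -1.743] w 0.035 F [-0.6  0.6 -2.2]
[[-0.079, -0.9969, -0.0007], [-0.9969, 0.079, 0.0001], [-0.0001, 0.0007, -1.0]]
13 scanner in tool ((10.135568618774414, 0.8310394287109375), (0.9298818111419678, 47.893924713134766), 0.11899270117282867) [ 0.00971601 -0.02311575 -0.0374675 ] [ 0.01064616  0.02477811 -0.03530709]
```

View pics/w10.png

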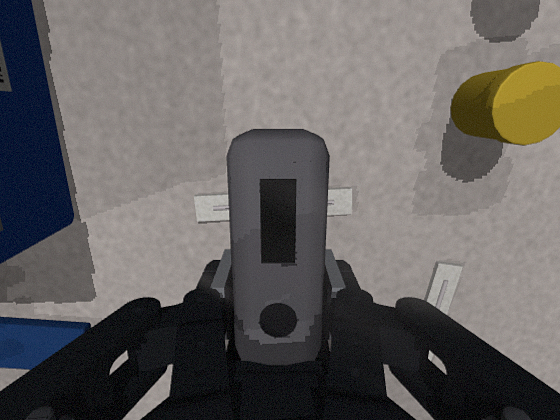

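```bash
cat > sc.py <<'E'
from look import *
from scipy.spatial.transform import Rotation as R
def sc(n,o=None,P=None):
    if P is None: p,d,P,i,W,o=look(n)
    Rm=R.from_quat(o["tool_rot"]).as_matrix()
    Q=(P-o["eef_pos"])@Rm
    m=(abs(Q[...,2]+.0675)<.006)&(Q[...,0]>.016)&(Q[...,0]<.09)&(abs(Q[...,1])<.028)
    c,s,m=max(blobs(m,100),key=lambda b:b[1][4])
    q=Q[m];print(len(q),"rear end in tool",q.max(0),"z med",np.median(q[:,2]))
    s,_,_,_=np.linalg.lstsq(np.c_[q[:,:2],np.ones(len(q))],q[:,2],rcond=None);print("slope deg",np.degrees(s[:2]))
    for x in(.03,.04,.05): 
        k=abs(q[:,0]-x)<.002; print("y mid",x,(q[k,1].max()+q[k,1].min())/2,np.ptp(q[k,1]))
E
python3 - <<'E'
from sc import *
sc("",bot.get_obs(),np.load("w10_P.npy"))
E
```

```text
12641 rear end in tool [ 0.06359216  0.01822635 -0.06151553] z med -0.06730302631314951
slope deg [ 2.20121902 -0.12947136]
y mid 0.03 0.000861707938767834 0.03472927898489975
y mid 0.04 0.0007783547307967861 0.034613731031178055
y mid 0.05 0.0008857771644737722 0.03440436660323412
```

```bash
cat >> sc.py <<'E'
    for x in(.02,.025,.03,.035,.04,.045,.05,.055):
        k=(abs(Q[...,0]-x)<.002)&(abs(Q[...,1])<.015)&(Q[...,2]<-.055)&(Q[...,2]>-.075); print(x,np.round(np.median(Q[k][:,2])*1000,2),end="; ")
E
python3 - <<'E'
from sc import *
sc("",bot.get_obs(),np.load("w10_P.npy"))
E
```

```text
12641 rear end in tool [ 0.06359216  0.01822635 -0.06151553] z med -0.06730302631314951
slope deg [ 2.20121902 -0.12947136]
y mid 0.03 0.000861707938767834 0.03472927898489975
y mid 0.04 0.0007783547307967861 0.034613731031178055
y mid 0.05 0.0008857771644737722 0.03440436660323412
0.02 -67.63; 0.025 -67.94; 0.03 -67.96; 0.035 -67.91; 0.04 -67.98; 0.045 -67.99; 0.05 -67.51; 0.055 -67.38;
```

>>> play_rows(
  moves=[
    [-1,[0,0,2],[0,0,0]],
    [-1,[0,0,2.5],[0,0,0]],
    [-1,[0,0,2],[0,0,0]],
    [-1,[0,0,0.9],[0,0,0]],
    [-1,[0,0,0.3],[0,0,0]],
    [-1,[0,0,0],[0,0,0]],
    [-1,[0,0,0],[0,0,0]],
    [-1,[0,0,0],[0,0,0]],
    [-1,[0,0,0],[0,0,0]],
    [-1,[0,0,0],[0,0,0]],
    [-1,[0,0,0],[0,0,0]],
    [-1,[0,0,0],[0,0,0]],
  ],
)

```text
clock: 36.73
eef_pos: [0.511, -0.1314, 0.0154]
tool_rot: [-0.679, 0.734, -0.0, 0.0]
ft_force: [-1.0, 0.0, -2.0]
grip_width: 0.0352
```

Run:
```python
from sc import *
sc("w11")
p,d=bot.camera("scene");cv2.imwrite("pics/s3.png",cv2.resize(p[120:330,150:450],(800,560),interpolation=2)[...,::-1])
```

```text
t 36.73 tcp [ 0.511  -0.1314  0.0154] yaw 175.55 j [-0.252  0.447 -0.213  0.911  0.    -1.745] w 0.0352 F [-1.  0. -2.]
12666 rear end in tool [ 0.063612    0.01824699 -0.06150019] z med -0.06730187166406035
slope deg [ 2.26933447 -0.13352223]
y mid 0.03 0.0007567128777820186 0.03470523250570032
y mid 0.04 0.0007956257993852623 0.034565651769218664
y mid 0.05 0.0008214137740949548 0.034507381809033524
0.02 -67.7; 0.025 -67.92; 0.03 -68.0; 0.035 -67.95; 0.04 -67.97; 0.045 -68.03; 0.05 -67.57; 0.055 -67.38;
```

View pics/s3.png

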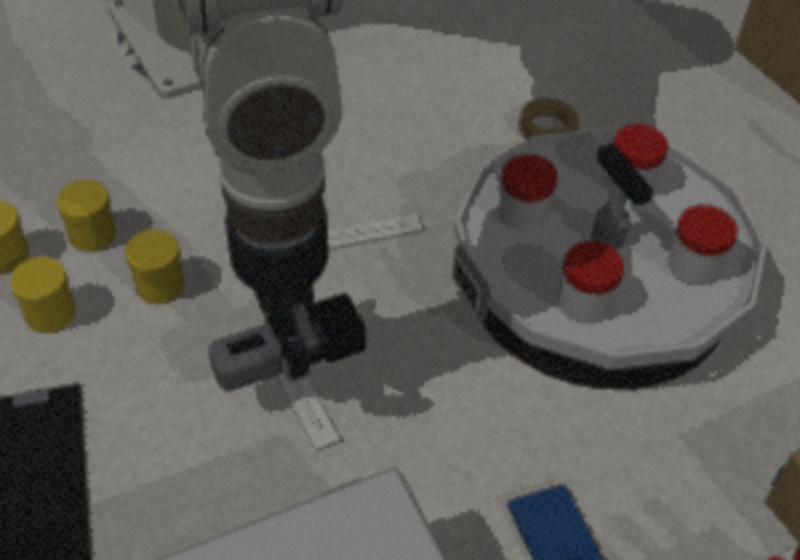

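>>> play_rows(
  moves=[
    [-1,[0,0,0],[0,0,0]],
    [-1,[0,0,0],[0,0,0]],
    [-1,[0,0,0],[0,0,0]],
    [-1,[0,0,0],[0,0,0]],
    [-1,[0,0,0],[0,0,0]],
    [-1,[0,0,0],[0,0,0]],
    [-1,[0,0,0],[0,0,0]],
    [-1,[0,0,0],[0,0,0]],
    [-1,[0,0,0],[0,0,0]],
    [-1,[0,0,0],[0,0,0]],
    [-1,[0,0,0],[0,0,0]],
    [-1,[0,0,0],[0,0,0]],
  ],
)

```text
clock: 37.83
eef_pos: [0.5107, -0.1313, 0.015]
tool_rot: [-0.679, 0.734, -0.0, -0.0]
ft_force: [0.2, -0.3, -1.5]
grip_width: 0.0352
```

>>> play_rows(
  moves=[
    [-1,[0,0,0],[0,0,0]],
    [-1,[0,0,0],[0,0,0]],
    [-1,[0,0,0],[0,0,0]],
    [-1,[0,0,0],[0,0,0]],
    [-1,[0,0,0],[0,0,0]],
    [-1,[0,0,0],[0,0,0]],
    [-1,[0,0,0],[0,0,0]],
    [-1,[0,0,0],[0,0,0]],
    [-1,[0,0,-1],[0,0,0]],
    [-1,[0,0,-2],[0,0,0]],
    [-1,[0,0,-2],[0,0,0]],
    [-1,[0,0,-1],[0,0,0]],
  ],
)

```text
clock: 38.83
eef_pos: [0.5122, -0.1317, 0.078]
tool_rot: [-0.679, 0.734, -0.002, 0.001]
ft_force: [0.3, 0.3, -0.9]
grip_width: 0.0351
```

Run:
```python
from look import *
for n in("w1","w9"):
    p=cv2.imread(f"pics/{n}.png");P=np.load(n+"_P.npy");h=cv2.cvtColor(p,cv2.COLOR_BGR2HSV)
    for c,s,m in blobs((h[...,0]>18)&(h[...,0]<35)&(h[...,1]>150)&(abs(P[...,2]-.056)<.006),200): print(n,c,cv2.minEnclosingCircle(P[m][:,:2].astype(np.float32)))
```

```text
w1 [ 91.95996921 156.68668206] ((0.2548729479312897, -0.22871656715869904), 0.025325926020741463)
w1 [ 37.57060755 187.93021346] ((0.24277573823928833, -0.31272220611572266), 0.024993209168314934)
w1 [163.99911817 198.05996473] ((0.34761545062065125, -0.1923256367444992), 0.024897584691643715)
w1 [ 98.18567389 232.96512724] ((0.331814706325531, -0.29446062445640564), 0.02478991262614727)
w9 [294.1729798   17.09217172] ((0.33307310938835144, -0.29567041993141174), 0.02465865947306156)
w9 [394.27447217  10.94337812] ((0.35039716958999634, -0.19365465641021729), 0.02474459819495678)
```

>>> play_rows(
  moves=[
    [-1,[0,0,0],[0,0,0.06]],
    [-1,[0,0,0],[0,0,0.12]],
    [-1,[0,0,0],[0,0,0.12]],
    [-1,[0,0,0],[0,0,0.12]],
    [-1,[0,0,0],[0,0,0.12]],
    [-1,[0,0,0],[0,0,0.12]],
    [-1,[0,0,0],[0,0,0.12]],
    [-1,[0,0,0],[0,0,0.12]],
    [-1,[0,0,0],[0,0,0.12]],
    [-1,[0,0,0],[0,0,0.12]],
    [-1,[0,0,0],[0,0,0.12]],
    [-1,[0,0,0],[0,0,0.12]],
  ],
)

```text
clock: 39.83
eef_pos: [0.5107, -0.1314, 0.0753]
tool_rot: [-0.054, 0.999, -0.0, 0.0]
ft_force: [0.3, -0.7, -0.9]
grip_width: 0.0355
```

>>> play_rows(
  moves=[
    [-1,[0,0,0],[0,0,0.12]],
    [-1,[0,0,0],[0,0,0.06]],
    [-1,[0,-1.8,0],[0,0,0]],
    [-1,[0,-3,0],[0,0,0]],
    [-1,[-0.1,-3,0],[0,0,0]],
    [-1,[-0.1,-2,0],[0,0,0]],
    [-1,[0,-1,0],[0,0,0]],
    [-1,[0,0,2],[0,0,0]],
    [-1,[0,0,2],[0,0,0]],
    [-1,[0,0,1.5],[0,0,0]],
    [-1,[0,0,0.6],[0,0,0]],
    [-1,[0,0,0.3],[0,0,0]],
  ],
)

```text
clock: 40.83
eef_pos: [0.5045, -0.2383, 0.0098]
tool_rot: [0.033, 0.999, 0.001, -0.001]
ft_force: [0.5, -0.1, -1.5]
grip_width: 0.0353
```

>>> play_rows(
  moves=[
    [-1,[0,0,0],[0,0,0]],
    [-1,[0,0,0],[0,0,0]],
    [-1,[0,0,0],[0,0,0]],
  ],
)

```text
clock: 41.08
eef_pos: [0.5066, -0.2395, 0.0123]
tool_rot: [0.033, 0.999, -0.0, 0.001]
ft_force: [1.2, 0.4, -1.8]
grip_width: 0.0352
```

Run:
```python
from sc import *
sc("w12")
```

```text
t 41.08 tcp [ 0.5066 -0.2395  0.0123] yaw 86.19 j [-0.442  0.504 -0.125  0.939  0.    -0.375] w 0.0352 F [ 1.2  0.4 -1.8]
12944 rear end in tool [ 0.06516569  0.01778829 -0.06150431] z med -0.06727344482887336
slope deg [1.90942942 0.02918667]
y mid 0.03 0.0002785014991734183 0.03478689664845107
y mid 0.04 0.0003571056817246402 0.034551474812427735
y mid 0.05 0.0003949303539934057 0.0345973317501508
0.02 -67.43; 0.025 -67.8; 0.03 -67.89; 0.035 -67.9; 0.04 -67.94; 0.045 -67.92; 0.05 -67.7; 0.055 -67.41;
```

>>> play_rows(
  moves=[
    [-1,[0,0,0],[0,0,0]],
    [-1,[0,0,0],[0,0,0]],
    [-1,[0,0,0],[0,0,0]],
    [-1,[0,0,0],[0,0,0]],
    [-1,[0,0,0],[0,0,0]],
    [-1,[0,0,0],[0,0,0]],
    [-1,[0,0,0],[0,0,0]],
    [-1,[0,0,0],[0,0,0]],
    [-1,[0,0,0],[0,0,0]],
    [-1,[0,0,0],[0,0,0]],
    [-1,[0,0,0],[0,0,0]],
    [-1,[0,0,0],[0,0,0]],
  ],
)

```text
clock: 42.13
eef_pos: [0.5055, -0.2392, 0.011]
tool_rot: [0.033, 0.999, -0.0, -0.0]
ft_force: [-0.4, -0.2, -1.5]
grip_width: 0.0352
```

>>> play_rows(
  moves=[
    [-1,[0,0,0],[0,0,0]],
    [-1,[0,0,0],[0,0,0]],
    [-1,[0,0,0],[0,0,0]],
    [-1,[0,0,0],[0,0,0]],
    [-1,[0,0,0],[0,0,0]],
    [-1,[0,0,0],[0,0,0]],
    [-1,[0,0,0],[0,0,0]],
    [-1,[0,0,0],[0,0,0]],
    [-1,[0,0,-1],[0,0,0]],
    [-1,[0,0,-2],[0,0,0]],
    [-1,[0,0,-2],[0,0,0]],
    [-1,[0,0,-1],[0,0,0]],
  ],
)

```text
clock: 43.13
eef_pos: [0.507, -0.2399, 0.0741]
tool_rot: [0.033, 0.999, -0.001, 0.002]
ft_force: [0.7, -0.5, -1.4]
grip_width: 0.0354
```

>>> play_rows(
  moves=[
    [-1,[0,0,0],[0,0,0.1]],
    [-1,[0,0,0],[0,0,0.095]],
    [-1,[-0.2,-1.8,0],[0,0,0]],
    [-1,[-0.5,-3.4,0],[0,0,0]],
    [-1,[-0.5,-3.4,0],[0,0,0]],
    [-1,[-0.3,-2.2,0],[0,0,0]],
    [-1,[-0.2,-1.1,0],[0,0,0]],
    [-1,[0,0,0],[0,0,0]],
    [-1,[0,0,0],[0,0,0]],
    [-1,[0,0,0],[0,0,0]],
  ],
)

```text
clock: 43.97
eef_pos: [0.4911, -0.3572, 0.0709]
tool_rot: [0.13, 0.992, 0.001, -0.0]
ft_force: [-0.2, -0.2, -1.1]
grip_width: 0.0351
```

Run:
```python
from sc import *
sc("w13")
```

```text
t 43.97 tcp [ 0.4911 -0.3572  0.0709] yaw 75.06 j [-6.290e-01  5.310e-01  9.400e-02  1.135e+00  1.000e-03 -3.680e-01] w 0.0351 F [-0.2 -0.2 -1.1]
12933 rear end in tool [ 0.06524777  0.01757245 -0.06150458] z med -0.06723201494540343
slope deg [ 1.88487341 -0.01246488]
y mid 0.03 0.00031291264997758417 0.03441324015109669
y mid 0.04 0.00015882627950055718 0.03442844498136384
y mid 0.05 0.00022731979979512956 0.03456232844934569
0.02 -67.37; 0.025 -67.78; 0.03 -67.93; 0.035 -67.94; 0.04 -67.88; 0.045 -67.89; 0.05 -67.63; 0.055 -67.35;
```

>>> play_rows(
  moves=[
    [-1,[-0.12,-0.1,2],[0,0,0]],
    [-1,[0,0,3],[0,0,0]],
    [-1,[0,0,2.5],[0,0,0]],
    [-1,[0,0,1.2],[0,0,0]],
    [-1,[0,0,0.6],[0,0,0]],
    [-1,[0,0,0.3],[0,0,0]],
    [-1,[0,0,0.1],[0,0,0]],
    [-1,[0,0,0],[0,0,0]],
    [-1,[0,0,0],[0,0,0]],
    [-1,[0,0,0],[0,0,0]],
  ],
)

```text
clock: 44.85
eef_pos: [0.4929, -0.3604, -0.0247]
tool_rot: [0.13, 0.991, -0.001, 0.001]
ft_force: [-0.5, 0.4, -1.9]
grip_width: 0.0353
```

>>> play_rows(
  moves=[
    [-1,[0,0.05,0.15],[0,0,0]],
    [-1,[-0.1,0,0.1],[0,0,0]],
    [-1,[0,0,0.05],[0,0,0]],
    [-1,[0,0,0],[0,0,0]],
    [-1,[0,0,0],[0,0,0]],
  ],
)

```text
clock: 45.27
eef_pos: [0.4932, -0.3598, -0.0275]
tool_rot: [0.131, 0.991, -0.0, 0.0]
ft_force: [-2.8, 1.5, 6.7]
grip_width: 0.0354
```

Contact made; release slowly, rise 28 cm, and check.

>>> play_rows(
  moves=[
    [0,[0,0,0],[0,0,0]],
    [1,[0,0,0],[0,0,0]],
    [1,[0,0,0],[0,0,0]],
    [1,[0,0,0],[0,0,0]],
    [1,[0,0,0],[0,0,0]],
    [1,[0,0,0],[0,0,0]],
    [1,[0,0,-1],[0,0,0]],
    [1,[0,0,-3],[0,0,0]],
    [1,[0,0,-4],[0,0,0]],
    [1,[0,0,-4],[0,0,0]],
    [1,[0,0,-4],[0,0,0]],
    [1,[0,0,-4],[0,0,0]],
  ],
)

```text
clock: 46.27
eef_pos: [0.4928, -0.3594, 0.1738]
tool_rot: [0.131, 0.991, -0.0, 0.0]
ft_force: [1.1, -0.8, 1.0]
grip_width: 0.085
```

>>> play_rows(
  moves=[
    [1,[0,0,-4],[0,0,0]],
    [1,[0,0,-4],[0,0,0]],
    [1,[0,0,-0.7],[0,0,0]],
    [1,[0,0,0],[0,0,0]],
    [1,[0,0,0],[0,0,0]],
    [1,[0,0,0],[0,0,0]],
  ],
)

```text
clock: 46.77
eef_pos: [0.4923, -0.359, 0.2561]
tool_rot: [0.131, 0.991, 0.001, -0.002]
ft_force: [-0.1, -0.1, -0.5]
grip_width: 0.0853
```

Run:
```python
from look import *
p,d,P,i,W,o=look("w14")
x,y,z=P[...,0],P[...,1],P[...,2]
near=np.hypot(x-.494,y+.36)<.12
k=near&(z>.028)&(z<.045);
for c,s,m in blobs(k,200):
    q=P[m];print("scanner",s[4],cv2.minAreaRect((q[:,:2]*1000).astype(np.float32)),"z",np.round(np.percentile(q[:,2],[5,50,95]),4))
g=cv2.cvtColor(p,cv2.COLOR_RGB2GRAY)
k=near&(g<60)&(z<.009)&(z>-.003);q=P[k];print("mat",cv2.minAreaRect((q[:,:2]*1000).astype(np.float32)))
```

```text
t 46.77 tcp [ 0.4923 -0.359   0.2561] yaw 75.0 j [-0.63   0.461  0.467  1.58  -0.    -0.368] w 0.0853 F [-0.1 -0.1 -0.5]
scanner 3299 ((493.3446960449219, -359.5048522949219), (45.5084228515625, 130.03640747070312), 74.91548156738281) z [0.0347 0.0396 0.0418]
mat ((491.7398681640625, -357.8399658203125), (85.21449279785156, 170.28128051757812), 74.93573760986328)
```

>>> play_rows(
  moves=[
    [1,[0.71,3.8,0],[0,0,0]],
    [1,[0.71,3.8,0],[0,0,0]],
    [1,[0.71,3.8,0],[0,0,0]],
    [1,[0.71,3.8,0],[0,0,0]],
    [1,[0.71,3.8,0],[0,0,0]],
    [1,[0.71,3.8,0],[0,0,0]],
    [1,[0.71,3.8,0],[0,0,0]],
    [1,[0.71,3.8,0],[0,0,0]],
    [1,[0.71,3.8,0],[0,0,0]],
    [1,[0.71,3.8,0],[0,0,0]],
    [1,[0.71,3.8,0],[0,0,0]],
    [1,[0.71,3.8,0],[0,0,0]],
  ],
)

```text
clock: 47.82
eef_pos: [0.5275, 0.1046, 0.2559]
tool_rot: [0.131, 0.991, -0.001, -0.002]
ft_force: [0.1, -0.5, 0.2]
grip_width: 0.0851
```

>>> play_rows(
  moves=[
    [1,[0.71,3.8,0],[0,0,0]],
    [1,[0.71,3.8,0],[0,0,0]],
    [1,[0,0,0],[0,0,-0.1]],
    [1,[0,0,0],[0,0,-0.08]],
    [1,[0,0,0],[0,0,0]],
    [1,[0,0,0],[0,0,0]],
    [1,[0,0,0],[0,0,0]],
  ],
)

```text
clock: 48.4
eef_pos: [0.5343, 0.1794, 0.2569]
tool_rot: [0.042, 0.999, -0.0, -0.001]
ft_force: [-0.0, 0.2, -0.2]
grip_width: 0.0854
```

Run:
```python
from tray import *
tray("w15")
```

```text
t 48.4 tcp [0.5343 0.1794 0.2569] yaw 85.18 j [ 0.324  0.359  0.315  1.53  -0.     0.408] w 0.0854 F [-0.   0.2 -0.2]
 lid px [219. 125.] n 2171 xy 0.4727 0.1302 r 0.0245 z 0.1161 mean [0.4722 0.1302]
 lid px [340. 129.] n 2199 xy 0.4857 0.2427 r 0.0248 z 0.1161 mean [0.4851 0.2425]
 lid px [200. 224.] n 1684 xy 0.5683 0.0969 r 0.0247 z 0.1159 mean [0.5676 0.0973]
 lid px [330. 239.] n 1617 xy 0.5961 0.2291 r 0.0246 z 0.1159 mean [0.5953 0.2289]
bar 1424 ((533.2969360351562, 180.97120666503906), (17.61033058166504, 64.6790771484375), 84.74756622314453) top z 0.15244666500715945
```

>>> play_rows(
  moves=[
    [1,[0,0.1,3],[0,0,0]],
    [1,[0,0,4],[0,0,0]],
    [1,[0,0,4],[0,0,0]],
    [1,[0,0,3],[0,0,0]],
    [1,[0,0,1.6],[0,0,0]],
    [1,[0,0,0.9],[0,0,0]],
    [1,[0,0,0],[0,0,0]],
    [-1,[0,0,0],[0,0,0]],
    [-1,[0,0,0],[0,0,0]],
    [-1,[0,0,0],[0,0,0]],
    [-1,[0,0,0],[0,0,0]],
    [-1,[0,0,0],[0,0,0]],
  ],
)

```text
clock: 49.45
eef_pos: [0.5356, 0.1812, 0.0942]
tool_rot: [0.041, 0.999, 0.0, 0.001]
ft_force: [0.1, -0.4, 0.6]
grip_width: 0.0252
```

>>> play_rows(
  moves=[
    [-1,[0,0,0],[0,0,0]],
    [-1,[0,0,0],[0,0,0]],
    [-1,[0,0,0],[0,0,0]],
  ],
)

```text
clock: 49.7
eef_pos: [0.5354, 0.1805, 0.0941]
tool_rot: [0.041, 0.999, -0.0, 0.001]
ft_force: [-0.5, -3.2, 5.8]
grip_width: 0.0171
```

>>> play_rows(
  moves=[
    [-1,[0,0,-0.3],[0,0,0]],
    [-1,[0,0,-0.4],[0,0,0]],
    [-1,[0,0,-0.4],[0,0,0]],
    [-1,[0,0,-0.4],[0,0,0]],
    [-1,[0,0,0],[0,0,0]],
    [-1,[0,0,0],[0,0,0]],
  ],
)

```text
clock: 50.2
eef_pos: [0.5352, 0.1805, 0.1079]
tool_rot: [0.041, 0.999, -0.0, 0.0]
ft_force: [4.6, -2.9, -5.2]
grip_width: 0.0172
```

>>> play_rows(
  moves=[
    [-1,[0,0,0],[0,0,-0.03]],
    [-1,[0,0,0],[0,0,-0.06]],
    [-1,[0,0,0],[0,0,-0.08]],
    [-1,[0,0,0],[0,0,-0.08]],
    [-1,[0,0,0],[0,0,-0.08]],
    [-1,[0,0,0],[0,0,-0.08]],
    [-1,[0,0,0],[0,0,-0.08]],
    [-1,[0,0,0],[0,0,-0.08]],
    [-1,[0,0,0],[0,0,-0.08]],
    [-1,[0,0,0],[0,0,-0.08]],
    [-1,[0,0,0],[0,0,-0.08]],
    [-1,[0,0,0],[0,0,-0.08]],
  ],
)

```text
clock: 51.2
eef_pos: [0.5351, 0.1808, 0.1076]
tool_rot: [-0.394, 0.919, -0.0, 0.0]
ft_force: [4.1, -3.0, -4.5]
grip_width: 0.0172
```

>>> play_rows(
  moves=[
    [-1,[0,0,0],[0,0,-0.07]],
    [-1,[0,0,0],[0,0,-0.06]],
    [-1,[0,0,0],[0,0,-0.04]],
    [-1,[0,0,0],[0,0,0]],
    [-1,[0,0,0],[0,0,0]],
  ],
)

```text
clock: 51.62
eef_pos: [0.5351, 0.1808, 0.1077]
tool_rot: [-0.469, 0.883, -0.0, -0.0]
ft_force: [4.6, -3.0, -5.2]
grip_width: 0.0167
```

>>> play_rows(
  moves=[
    [-1,[0,0,0],[0,0,-0.01]],
    [-1,[0,0,0.5],[0,0,0]],
    [-1,[0,0,0.5],[0,0,0]],
    [-1,[0,0,0.5],[0,0,0]],
    [-1,[0,0,0],[0,0,0]],
    [-1,[0,0,0],[0,0,0]],
  ],
)

```text
clock: 52.12
eef_pos: [0.5352, 0.1809, 0.0941]
tool_rot: [-0.474, 0.881, -0.0, 0.001]
ft_force: [0.8, -5.0, 4.3]
grip_width: 0.0165
```

>>> play_rows(
  moves=[
    [1,[0,0,0],[0,0,0]],
    [1,[0,0,0],[0,0,0]],
    [1,[0,0,0],[0,0,0]],
    [1,[0,0,0],[0,0,0]],
    [1,[0,0,0],[0,0,0]],
    [1,[0,0,-1],[0,0,0]],
    [1,[0,0,-4],[0,0,0]],
    [1,[0,0,-4],[0,0,0]],
    [1,[0,0,-4],[0,0,0]],
    [1,[0,0,-4],[0,0,0]],
    [1,[0,0,0],[0,0,0]],
    [1,[0,0,0],[0,0,0]],
  ],
)

```text
clock: 53.12
eef_pos: [0.5367, 0.1818, 0.2672]
tool_rot: [-0.474, 0.88, -0.001, 0.004]
ft_force: [0.5, -0.4, -0.6]
grip_width: 0.0855
```

Run:
```python
from tray import *
tray("w16")
p,d=bot.camera("top");cv2.imwrite("pics/t9.png",p[...,::-1])
```

```text
t 53.12 tcp [0.5367 0.1818 0.2672] yaw 146.64 j [ 0.326  0.355  0.337  1.544  0.    -0.662] w 0.0855 F [ 0.5 -0.4 -0.6]
 lid px [222. 119.] n 2063 xy 0.5477 0.1026 r 0.0245 z 0.116 mean [0.5474 0.1022]
 lid px [340. 126.] n 2074 xy 0.4566 0.1699 r 0.0248 z 0.1161 mean [0.4563 0.1693]
 lid px [201. 215.] n 1636 xy 0.624 0.1692 r 0.0248 z 0.116 mean [0.6232 0.1686]
 lid px [328. 233.] n 1539 xy 0.523 0.2589 r 0.0246 z 0.1161 mean [0.5228 0.2581]
bar 1349 ((534.2242431640625, 181.15420532226562), (66.14765930175781, 18.014646530151367), 55.80887985229492) top z 0.15250519169867544
```

View pics/t9.png

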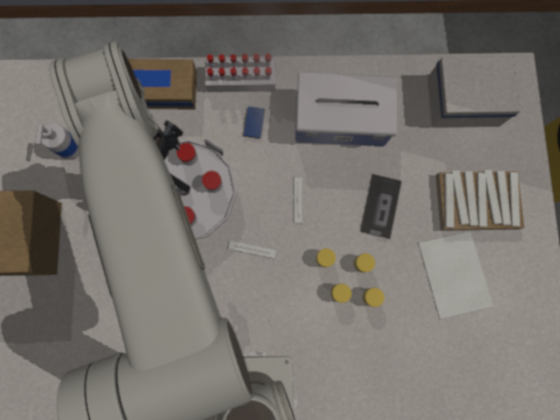

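```bash
python3 -c "
from workcell import bot
print(bot.job_done())"
```

```text
the job is handed in; nothing more can be done
None
```

The whole sequence ran in the order asked and I handed it in at about 53 s of the 210 s. No verdict is reported.

**Pots:** All four are standing on the tray, with lid tops measured at 0.116 m. One was knocked about 28 mm outward on the tray while the robot was at the scanner. It was still upright, with its edge about 116 mm from the axis and inside the 131 mm flat, so I left it there.

**Tray:**
- It went clockwise to the stop, where I measured about 61° against the 60.2° stated.
- Turning it back brought the bar to 55.8°, against 56.2° at the start.
- The handle's top reads 0.1525 m, the same as when home at the start.

**Scans:** The scanner was held level and square, about 10 cm off, for over 1.5 s at each label. The measured window distance was 100 mm at the case and about 100 mm at the tray.

**Scanner back on its mat:** It lies lined up with the mat to about 0.1°, facing as before. Its measured centre is within 0.3 mm of the first reading. The same method put scanner and mat centres about 2 mm apart both before and after.

**Bystanders:** The packets, notebook and yellow pots looked unmoved in the last top picture. The tape roll was hidden under the arm in that picture, so I could not check it there.

**What disagreed:** The fingertips turned out to sit about 35 mm behind the reported TCP. My first grasp therefore closed just above a lid without touching it, and I corrected for this from then on.

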